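# Clear the blank sorter, load it and tip a batch through

## Task

Clear off what has been left on the handle-blank sorter - the sanding block in its tray and the spray can between its rails - and set both down on the bench beside it, the can standing upright; leave the other things on the bench alone. Then load every blank from the notched rack into the sorter's tray, lying crosswise side by side, and only when all of them are in lift the tray by its bar so that the batch rolls out: the long blanks must end up on the rails and the short ones in the bay below. Finish by letting the empty tray back down onto its rest.

Things in the scene. Friction and masses are not known exactly. Their poses are not given: they have to be found in the camera images.
- sorter: fixed plywood length sorter, 270 (x) by 162 (y) by 115 mm high; origin at the centre of its underside, x along the rolling direction, from the tipping tray (x below 0, nearer the robot) to the end stop (inner face at x = 122 mm). A long blank bridges the two rails and rolls down to the stop; a short one falls between them into the bay below
- rails (a point): fixed point midway between the upper ends of the two aluminium angle rails, at x = 0, z = 95 mm of the sorter and with its axes. The rail tops run from there down at 10 degrees, to 73 mm height at the stop; they are open between y = -44 and +44 mm and have side flanges 14 mm high at y = +-68 mm
- bay (a point): fixed point at the middle of the level floor of the bay, 12 mm above the bench (x = 61 mm in the sorter's frame); the bay spans 122 mm along x and 144 mm along y
- tray (a joint): hinge of the tipping tray, rad: 0 = down on its rest, its floor sloping 0.09 rad down from hinge to bar, so that round things roll to the bar end and stay; grows to its stop 0.75 as the bar end is lifted. The hinge lies along the sorter's y axis at x = 0, z = 95 mm. It turns freely and falls back by its own weight (0.35 kg) when let go
- tray_sill (a point): middle of the open edge of the tray floor, on the hinge; moves with the tray and has its axes: x along the floor away from the bar (the tray lies at x = -125 to 0 mm), y across, z up from the floor. The tray is 125 mm long and 130 mm wide inside; side walls 22 mm high, ending 12 mm before the sill; wall at the bar end 28 mm high
- tray_bar (a point): middle of the round steel lifting bar of the tray, 12 mm thick, 104 mm long along y, level, at x = -168 and z = +12 mm in the axes of tray_sill; clear space of 31 mm between bar and tray wall
- rack: fixed wooden rack, 196 (x) by 80 (y) by 46 mm high, origin at the centre of its underside; four notches at x = -78, -26, 26, 78 mm, in which blanks lie along y on two battens at y = +-28 mm, each 10 mm thick; between the battens there is free space down to 10 mm
- spray_can: dark blue and white spray can, 50 mm across, 161 mm tall, standing in the bay between the rails; origin at the centre of its foot, z along the can; can be gripped anywhere above the rails
- sanding_block: cork sanding block 56 x 96 x 31 mm (x, y, z), origin at the centre of its underside, lying in the tray at the start
- long_1: long wooden handle blank: round rod 24 mm thick, 120 mm long, origin at its centre, its length along y; may be absent
- long_2: long wooden handle blank: round rod 24 mm thick, 120 mm long, origin at its centre, its length along y; may be absent
- short_1: short wooden handle blank: round rod 24 mm thick, 70 mm long, origin at its centre, its length along y; may be absent
- short_2: short wooden handle blank: round rod 24 mm thick, 70 mm long, origin at its centre, its length along y; may be absent
- food_tin: round food tin, 75 mm across, 58 mm high, standing on the bench beyond the rack, origin at the centre of its underside; not part of the job, leave it where it is

How it is judged:
On the way, in this order (a step that is already met when the one before it is completed fails the run):
1. everything left on the sorter stands on the bench (height (world z) of spray_can between -0.01 and 0.03 m and (x of spray_can in the frame of sorter above 0.135 m or x of spray_can in the frame of sorter below -0.135 m or y of spray_can in the frame of sorter above 0.081 m or y of spray_can in the frame of sorter below -0.081 m) and linear speed of each of spray_can, sanding_block below 0.03 m/s and angle between spray_can's own z axis and vertical below 0.2 rad and height (world z) of sanding_block between -0.01 and 0.03 m and (x of sanding_block in the frame of sorter above 0.135 m or x of sanding_block in the frame of sorter below -0.135 m or y of sanding_block in the frame of sorter above 0.081 m or y of sanding_block in the frame of sorter below -0.081 m)), for 0.3 s.
2. all blanks lie in the tray (x of long_1 in the frame of tray_sill between -0.125 and 0 m and y of long_1 in the frame of tray_sill between -0.06 and 0.06 m and z of long_1 in the frame of tray_sill between 0.004 and 0.022 m and angle between the y axis of each of long_1, short_1, long_2, short_2 and the y axis of tray_sill, either way round below 0.4 rad and x of short_1 in the frame of tray_sill between -0.125 and 0 m and y of short_1 in the frame of tray_sill between -0.06 and 0.06 m and z of short_1 in the frame of tray_sill between 0.004 and 0.022 m and x of long_2 in the frame of tray_sill between -0.125 and 0 m and y of long_2 in the frame of tray_sill between -0.06 and 0.06 m and z of long_2 in the frame of tray_sill between 0.004 and 0.022 m and x of short_2 in the frame of tray_sill between -0.125 and 0 m and y of short_2 in the frame of tray_sill between -0.06 and 0.06 m and z of short_2 in the frame of tray_sill between 0.004 and 0.022 m), for 0.3 s.
3. the tray is tipped (value of joint tray above 0.3 rad), for 0.1 s.
At the end, for the whole second after the job is handed in: long blanks at rest on the rails (centre 80 to 125 mm above the sorter's underside), short ones in the bay (15 to 65 mm); tray down (joint under 0.04 rad); can and block at rest on the bench (origin under 30 mm high, off the sorter), can within 0.2 rad of upright (all of step 1 and x of long_1 in the frame of sorter between 0 and 0.122 m and y of long_1 in the frame of sorter between -0.072 and 0.072 m and linear speed of each of long_1, long_2, short_1, short_2 below 0.03 m/s and z of long_1 in the frame of sorter between 0.08 and 0.125 m and x of long_2 in the frame of sorter between 0 and 0.122 m and y of long_2 in the frame of sorter between -0.072 and 0.072 m and z of long_2 in the frame of sorter between 0.08 and 0.125 m and x of short_1 in the frame of sorter between 0 and 0.122 m and y of short_1 in the frame of sorter between -0.072 and 0.072 m and z of short_1 in the frame of sorter between 0.015 and 0.065 m and x of short_2 in the frame of sorter between 0 and 0.122 m and y of short_2 in the frame of sorter between -0.072 and 0.072 m and z of short_2 in the frame of sorter between 0.015 and 0.065 m and value of joint tray below 0.04 rad); the robot touches nothing.
It fails at once if a blank or a cleared thing falls off the bench (height (world z) of any of long_1, short_1, long_2, short_2, spray_can, sanding_block below -0.05 m).
It fails at once if the food tin is pushed more than 5 cm away (distance of food_tin from where it was at the start of the episode above 0.05 m).
Of long_1, short_1, long_2, short_2 only 3 to 4 are there at a start; the rules pass over those that are not, and their reading is None.
At some moment in a run one of sanding_block may be knocked a few centimetres aside while the robot is not near it.
It also fails if it takes over 208 s, if anything falls off the work surface, if the arm or the gripper's body presses on something with over 40 N, if the wrist force passes 120 N, or if a joint passes its speed limit or range.

## Robot

A 6-joint arm with a two-finger parallel gripper is mounted at the origin on the work surface; the furniture and walls round the work are solid. World frame = base frame: x ahead of the robot, y to its left, z up, the work surface at z = 0. Lengths are in m, angles in rad, forces in N, time in s.
With the tool pointing down it reaches from about 0.35 to 1 m from the base axis. Payload 7.1 kg.
Tool frame: the origin (TCP) lies at the very end of the fingers, on their centre line; the grasp point (between the pads) lies ctrl.tcp_to_grasp behind it (ctrl.tcp_to_grasp is the distance from the TCP to the grasp point, in m); x points along the fingers, y is the direction in which the jaws open and shut, and the axes are right-handed (so a half turn about x gives the same grasp; the last joint's range is limited). The gripper opens to 85 mm and grips with 20 to 120 N. Pads are 22 mm wide; open, the fingers measure 114 mm over their backs; the gripper's body (76 mm by 85 mm) begins 54 mm behind the grasp point. The pads swing forward as they close: fully open they stand 13 mm farther back than shut.
Start: joints at [1.145, 0.423, 1.63, -0, 1.089, -0.019], TCP at [0.247, 0.574, 0.203] pointing down, gripper open.
Joint ranges: [-3, 3], [-0.9, 2.11], [0.09, 2.58], [-1.31, 4.45], [0.11, 2.69], [-2.54, 2.54]. Speed limits (rad/s): [2.39, 2.39, 3.01, 3.14, 3.14, 3.14].

## Interface

Orientations are given as [roll, pitch, yaw] about the fixed x, y, z axes, in that order (R = Rz(yaw) Ry(pitch) Rx(roll)).
In Python, from rig import monitor, imaging, ctrl gives the robot as it stands.
- The arm moves only by the tool drive_tool, never from a script. Its argument "motion" is one flat list of numbers, 4 for each row, row after row: the shift along the world's x, y, z in m, then the turn about the world's z in rad. A call has 1 to 10 rows; each row is the pose to reach, as a shift and turn from the pose commanded when the call began; what a row does not reach only later rows make up. A row lasts 1/10 s, in which the tool goes at most 50 mm and 8.59 degrees, less where a joint would pass 70% of its speed; a pose out of reach is approached as far as the arm can. A call with a gripper value outside its range is refused whole. "fingers" is the closure, from -1 (fully open) to 1 (shut), so that 0 is half open, set as the call begins (left out, the last holds). The fingers move at their own pace and stop on an object; the grip force is fixed at half the most. Time passes only in rows, so rows that repeat a pose let the fingers close. It gives the time, the measured TCP pose, the force and the opening at its end, in the units of the state.
- monitor.observe(): the state, without advancing time (a new reading comes with each control period).
- imaging.grab_frame(name): name is "scene" or "top"; returns a dict with "color" (420x560x3 uint8, red, green, blue), "intrinsics" (3x3 intrinsics, pixels), "pose" (4x4, takes a point from camera to world coordinates). Camera axes: x right, y down, z forward; pixel columns grow to the right and rows downward; lengths in m; the calibration is good to about 2 mm. A picture is of the moment at which its call begins. There is no depth.
- ctrl.finish_job(): hands the job in, once; it reports no verdict.
The state is a dict: "time_s": time; "joint_positions": joint angles; "joint_vel": joint speeds; "joint_efforts": joint torques, N m; "position": TCP position; "ee_rot": TCP orientation; "force": force on the tool from outside, world axes, zero at the start; "wrist_torque": the same for the moment, N m; "width": finger opening in m.
Only numpy, scipy, OpenCV 4.12 (cv2) and the standard library are available. Lean on these libraries where they do the work, as an engineer would, in place of code of your own. Each camera call takes 0.05 s, during which the arm holds its last target.

## Working session

There is one attempt and no reset: what is moved stays moved. The work goes in short steps, Python scripts to look and compute and a tool call to move; the robot and the scene stay as the last step left them, time stands still between calls to the robot, and variables do not carry over. Pictures are saved under pics/ and viewed, and the job is handed in when it is done.

Besides the shell and the picture viewer there is one more tool, called after "Request:" by a JSON object that holds its "method" and its "body". drive_tool: Moves the arm, as the interface text tells. Its arguments: {"type":"object","properties":{"motion":{"type":"array","items":{"type":"number"}},"fingers":{"type":"number"}},"required":["motion"]}

```bash
mkdir -p pics; ls; python3 - <<'E'
from rig import monitor, imaging, ctrl
import cv2
s=monitor.observe()
for k,v in s.items(): print(k,v)
print(ctrl.tcp_to_grasp)
for n in("scene","top"):
    f=imaging.grab_frame(n); cv2.imwrite(f"pics/{n}0.png",f["color"][...,::-1]); print(n,f["intrinsics"],f["pose"])
E
```

```text
pics
time_s 0.0
joint_positions [ 1.14497935e+00  4.23854032e-01  1.63065706e+00 -2.59155613e-05
  1.08860908e+00 -1.89751921e-02]
joint_vel [ 0.0005488  -0.00064268 -0.00050859 -0.00031504  0.00109612  0.00027715]
joint_efforts [ 5.17749831e-04 -5.57376623e+01 -2.81746101e+01 -1.66490163e-04
  7.51595828e-03 -9.46795836e-06]
position [0.24705111 0.57347463 0.20195043]
ee_rot [-1.57475333  1.56926863 -1.98158308]
force [-0.0436698   0.12904771 -0.24802491]
wrist_torque [0.03782032 0.02647664 0.04316587]
width 0.08526122800402124
0.0187
scene [[413.05582839   0.         286.87252318]
 [  0.         413.05582839 203.98622753]
 [  0.           0.           1.        ]] [[ 0.64217884 -0.5442687   0.53979433  0.06243725]
 [-0.7664074  -0.44206034  0.46604973 -0.42838349]
 [-0.01503462 -0.71298964 -0.70101336  0.68095405]
 [ 0.          0.          0.          1.        ]]
top [[430.43209054   0.         281.11471775]
 [  0.         430.43209054 211.65741628]
 [  0.           0.           1.        ]] [[ 0.02613042 -0.9828632   0.18247503  0.33815694]
 [-0.9996049  -0.02758106 -0.00541614 -0.03942125]
 [ 0.01035618 -0.18226141 -0.98319557  1.166708  ]
 [ 0.          0.          0.          1.        ]]
```

View pics/scene0.png

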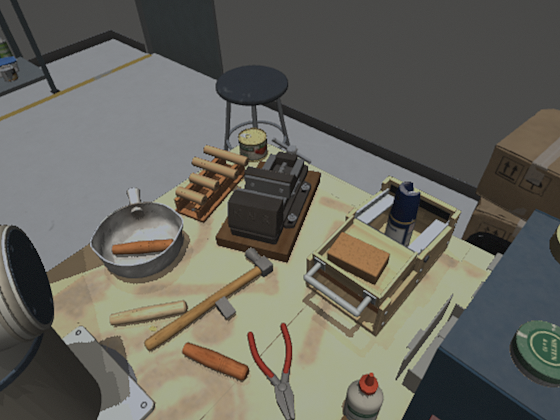

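View pics/top0.png

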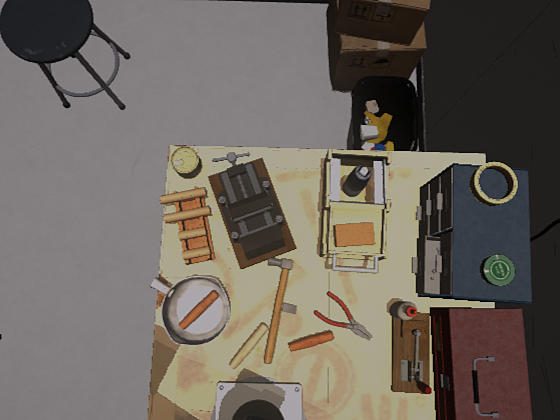

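The scene shows the sorter at (385,245) with the block in its tray and the can between the rails. The rack, with 4 blanks, is at (210,180), with a vise between the two. The tin is beyond the rack.

```bash
cat > h.py <<'E'
import numpy as np, cv2
from rig import monitor, imaging, ctrl
def grab(n,crop=None,k=4,save=None):
    f=imaging.grab_frame(n)
    if save:
        im=f["color"][...,::-1]
        if crop: x0,y0,x1,y1=crop; im=im[y0:y1,x0:x1]; im=cv2.resize(im,None,fx=k,fy=k,interpolation=cv2.INTER_CUBIC)
        cv2.imwrite(save,im)
    return f
def ray(f,u,v):
    K=f["intrinsics"];P=f["pose"]
    d=P[:3,:3]@np.linalg.solve(K,[u,v,1.]); return P[:3,3],d
def onz(f,u,v,z):
    o,d=ray(f,u,v); return o+d*(z-o[2])/d[2]
def proj(f,p):
    K=f["intrinsics"];P=f["pose"]; q=K@(P[:3,:3].T@(np.asarray(p)-P[:3,3])); return q[:2]/q[2]
def tri(f1,a,f2,b):
    o1,d1=ray(f1,*a);o2,d2=ray(f2,*b)
    s=np.linalg.lstsq(np.c_[d1,-d2],o2-o1,rcond=None)[0]
    p,q=o1+d1*s[0],o2+d2*s[1]; return (p+q)/2,np.linalg.norm(p-q)
E
python3 - <<'E'
from h import *
grab("top",(310,140,410,280),4,"pics/ts.png")
grab("top",(150,140,230,280),4,"pics/tr.png")
grab("scene",(295,170,465,330),4,"pics/ss.png")
E
```

```text
(no output)
```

View pics/ts.png

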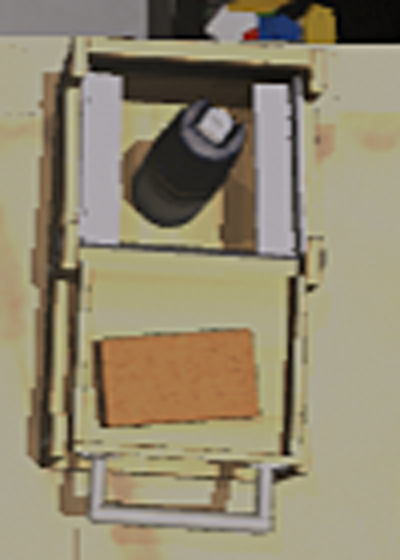

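View pics/tr.png

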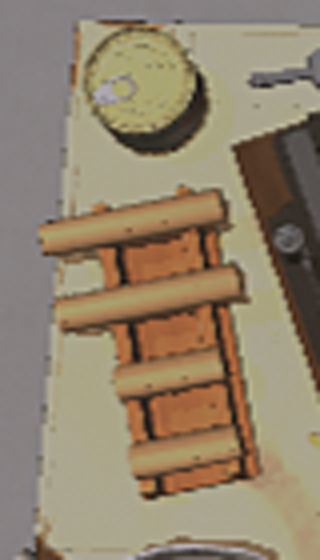

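View pics/ss.png

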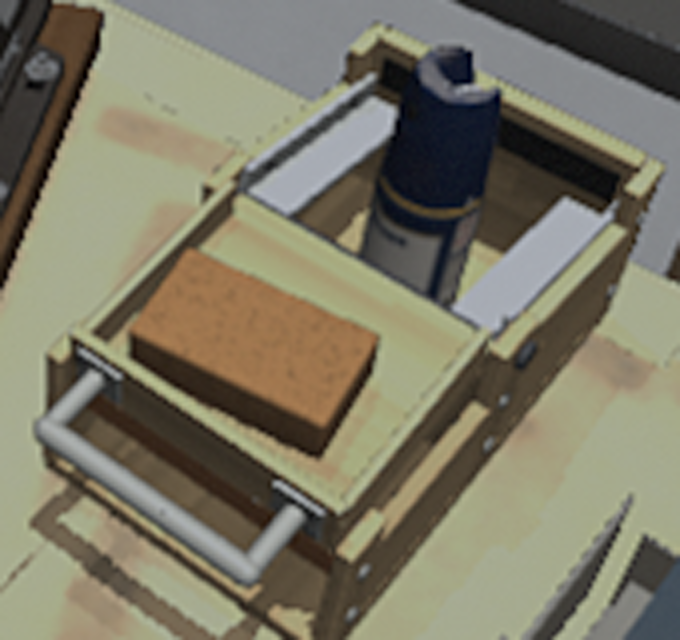

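```bash
python3 - <<'E'
from h import *
f=grab("top"); g=grab("scene",(165,120,290,225),6,"pics/sr.png")
T=lambda x,y:(310+x/4-.375,140+y/4-.375)
R=lambda x,y:(150+x/4-.375,140+y/4-.375)
S=lambda x,y:(295+x/4-.375,170+y/4-.375)
print("barL",onz(f,*T(92,518),.092),"barR",onz(f,*T(272,524),.092))
print("barL tri",tri(f,T(92,518),g,S(45,432)),tri(f,T(272,524),g,S(245,568)))
print("rail up L/R",onz(f,*T(80,243),.095),onz(f,*T(302,258),.095))
print("flange end TL, TR", onz(f,*T(82,75),.075),onz(f,*T(295,85),.075))
print("corners top end", onz(f,*T(78,40),.115),onz(f,*T(325,55),.115))
for n,a,b in(("L1",(40,240),(227,205)),("L2",(57,313),(243,281)),("S1",(116,381),(222,362)),("S2",(132,461),(240,440))):
    A,B=onz(f,*R(*a),.05),onz(f,*R(*b),.05);print(n,A,B,(A+B)/2,np.linalg.norm(A-B))
for p in[(102,340),(250,328),(258,415),(110,425)]: print("blk",onz(f,*T(*p),.118))
E
```

```text
barL [ 0.39623282 -0.17689544  0.092     ] barR [ 0.39551788 -0.28871906  0.092     ]
barL tri (array([ 0.39704575, -0.17764968,  0.09220072]), np.float64(0.0022507420578389884)) (array([ 0.39343353, -0.28474561,  0.10153128]), np.float64(0.004629924310019787))
rail up L/R [ 0.56975159 -0.16811383  0.095     ] [ 0.56399761 -0.30965466  0.095     ]
flange end TL, TR [ 0.68760788 -0.17120606  0.075     ] [ 0.68487112 -0.31216176  0.075     ]
corners top end [ 0.69801932 -0.16369406  0.115     ] [ 0.692684   -0.32172605  0.115     ]
L1 [0.56874981 0.27645261 0.05      ] [0.59599329 0.15446045 0.05      ] [0.58237155 0.21545653 0.05      ] 0.12499717839390033
L2 [0.52019217 0.26154703 0.05      ] [0.54495695 0.14097237 0.05      ] [0.53257456 0.2012597  0.05      ] 0.1230916123807472
S1 [0.47640016 0.21983075 0.05      ] [0.49077791 0.1516453  0.05      ] [0.48358904 0.18573802 0.05      ] 0.06968482767461666
S2 [0.42471509 0.20590939 0.05      ] [0.44016593 0.13703736 0.05      ] [0.43244051 0.17147338 0.05      ] 0.07058388429247985
blk [ 0.50399734 -0.17927565  0.118     ]
blk [ 0.51404361 -0.2708404   0.118     ]
blk [ 0.46017346 -0.27507645  0.118     ]
blk [ 0.45156191 -0.18434138  0.118     ]
```

View pics/sr.png

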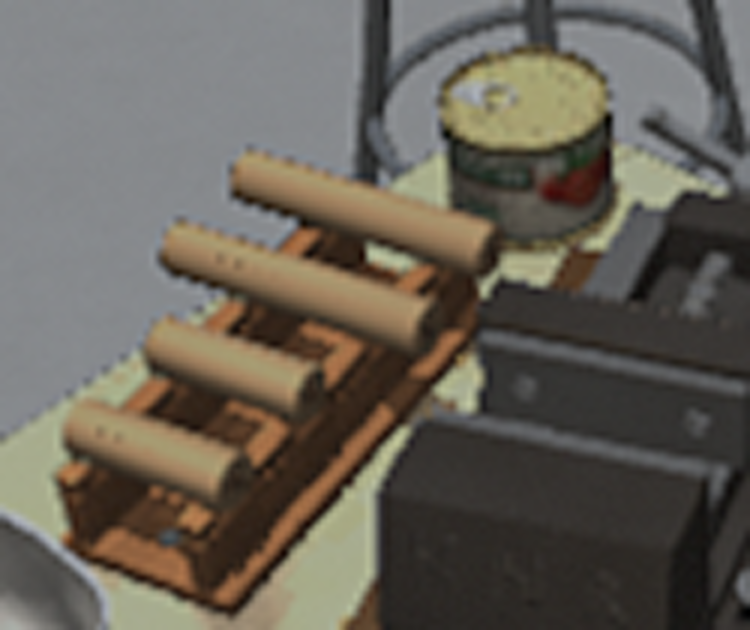

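```bash
python3 - <<'E'
from h import *
from scipy.spatial.transform import Rotation as Ro
f=grab("top"); g=grab("scene")
s=monitor.observe(); print(Ro.from_euler('xyz',s["ee_rot"]).as_matrix().round(3))
R=lambda x,y:(150+x/4-.375,140+y/4-.375)
Q=lambda x,y:(165+x/6-.4,120+y/6-.4)
# blanks: end silhouettes midpoint in both
for n,a,b,c,d in(("L1",(40,240),(227,205),(236,175),(490,243)),("L2",(57,313),(243,281),(165,243),(430,325)),("S1",(116,381),(222,362),(152,342),(318,393)),("S2",(132,461),(240,440),(70,425),(240,475))):
    print(n,*tri(f,R(*a),g,Q(*c)),*tri(f,R(*b),g,Q(*d)))
for n,p,z in(("vise BR",(297,250),.0),("vise R",(280,205),0),("hammerhead",(293,262),.02),("plier tip top",(330,292),.01),("plier r",(370,335),.01),("plier right2",(352,312),.01),("drawer",(417,240),.1),("drawer fr",(417,270),0),("glue",(392,305),.0),("free",(375,300),0),("free2",(315,270),0),("sorterL",(318,270),0),("cantop",(364,170),.173)):
    print(n,onz(f,*p,z).round(3))
im=cv2.resize(f["color"][180:400,270:430,::-1],None,fx=3.6,fy=2.7*4/3);cv2.imwrite("pics/free.png",im[:600])
E
```

```text
[[-0.     0.396  0.918]
 [-0.     0.918 -0.396]
 [-1.    -0.     0.   ]]
L1 [0.56632466 0.27610364 0.05479959] 0.0035064577470307803 [0.59181878 0.15268455 0.06423035] 0.0022504808545835272
L2 [0.51668027 0.26129063 0.05692725] 0.0057512684239958735 [0.54284464 0.13935934 0.06064853] 0.00035272791026886636
S1 [0.47367282 0.22001575 0.05518895] 0.005009744062458077 [0.49100346 0.15009805 0.05511274] 0.002285991172028058
S2 [0.42205289 0.2058388  0.05655604] 0.005098593488158856 [0.43979951 0.13523714 0.05927853] 0.001171382626328249
vise BR [ 0.45  -0.092  0.   ]
vise R [ 0.573 -0.042  0.   ]
hammerhead [ 0.416 -0.081  0.02 ]
plier tip top [ 0.34  -0.181  0.01 ]
plier r [ 0.233 -0.285  0.01 ]
plier right2 [ 0.29  -0.239  0.01 ]
drawer [ 0.474 -0.387  0.1  ]
drawer fr [ 0.405 -0.417  0.   ]
glue [ 0.311 -0.347  0.   ]
free [ 0.323 -0.302  0.   ]
free2 [ 0.398 -0.141  0.   ]
sorterL [ 0.398 -0.149  0.   ]
cantop [ 0.63  -0.241  0.173]
```

```bash
python3 - <<'E'
from h import *
grab("top",(260,230,440,350),4,"pics/free.png")
E
```

```text
(no output)
```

View pics/free.png

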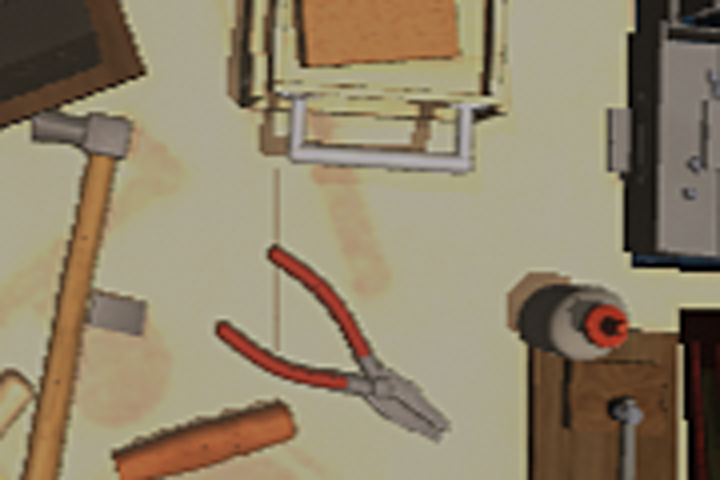

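```bash
python3 - <<'E'
from h import *
f=grab("top"); g=grab("scene")
T=lambda x,y:(310+x/4-.375,140+y/4-.375)
S=lambda x,y:(295+x/4-.375,170+y/4-.375)
print(onz(f,*T(215,125),.173),onz(g,*S(460,72),.168),tri(f,T(215,125),g,S(460,72)))
for p in[(.632,-.24),(.625,-.24),(.632,-.234)]:
  for z in(.012,.16): 
    a=proj(f,(*p,z));b=proj(g,(*p,z));print(p,z,(a-[310,140])*4,(b-[295,170])*4)
E
```

```text
[ 0.62741262 -0.23924405  0.173     ] [ 0.63216498 -0.23463738  0.168     ] (array([ 0.62618883, -0.23789331,  0.17440922]), np.float64(0.0025456179565025426))
(0.632, -0.24) 0.012 [168.35287888 181.27713284] [409.97541827 295.94095101]
(0.632, -0.24) 0.16 [210.42978552 122.13546955] [465.5110573   88.49869109]
(0.625, -0.24) 0.012 [168.3930045  191.12880351] [403.28651118 303.95960365]
(0.625, -0.24) 0.16 [210.52702732 133.2888828 ] [458.18232626  96.58091513]
(0.632, -0.234) 0.012 [159.68290812 181.03482041] [399.78495402 290.37027565]
(0.632, -0.234) 0.16 [200.55323805 121.85755846] [453.73188857  82.93078423]
```

Request:
{"method": "drive_tool", "body": {"motion": [0, 0, 0.05, 0, 0.02, -0.04, 0.1, -0.14, 0.04, -0.08, 0.1, -0.28, 0.06, -0.12, 0.1, -0.42, 0.08, -0.16, 0.1, -0.56, 0.1, -0.2, 0.1, -0.7, 0.12, -0.24, 0.1, -0.84, 0.14, -0.28, 0.1, -0.98, 0.16, -0.32, 0.1, -1.12, 0.18, -0.36, 0.1, -1.163], "fingers": -0.5}}

```text
time_s: 1.6
position: [0.4278, 0.2123, 0.303]
ee_rot: [2.027, 1.57, 0.453]
force: [1.4, 1.0, 0.2]
width: 0.0639
```

Request:
{"method": "drive_tool", "body": {"motion": [0.02, -0.045, 0, 0, 0.04, -0.09, 0, 0, 0.06, -0.135, 0, 0, 0.08, -0.18, 0, 0, 0.1, -0.225, 0, 0, 0.12, -0.27, 0, 0, 0.14, -0.315, 0, 0, 0.16, -0.36, 0, 0, 0.18, -0.405, 0, 0, 0.199, -0.451, 0, 0]}}

```text
time_s: 2.6
position: [0.6268, -0.239, 0.3028]
ee_rot: [1.77, 1.57, 0.2]
force: [0.7, 0.3, 0.3]
width: 0.0645
```

Request:
{"method": "drive_tool", "body": {"motion": [0, 0, 0, 0, 0, 0, 0, 0]}}

```text
time_s: 2.8
position: [0.626, -0.238, 0.3019]
ee_rot: [-2.121, 1.57, 2.59]
force: [0.5, 0.4, 0.1]
width: 0.0637
```

```bash
python3 - <<'E'
from h import *
from scipy.spatial.transform import Rotation as Ro
s=monitor.observe(); M=Ro.from_euler('xyz',s["ee_rot"]).as_matrix();print(s["position"],np.arctan2(M[1,1],M[0,1]),s["joint_positions"])
grab("top",(290,100,430,290),3,"pics/a1.png")
grab("scene",(270,80,470,330),2.4,"pics/a2.png")
E
```

```text
[ 0.62603776 -0.23804926  0.30189246] -0.0010379895417506656 [-3.81237648e-01  4.03437711e-01  1.42568050e+00  2.23062612e-04
  1.31373043e+00 -3.80256144e-01]
```

View pics/a1.png

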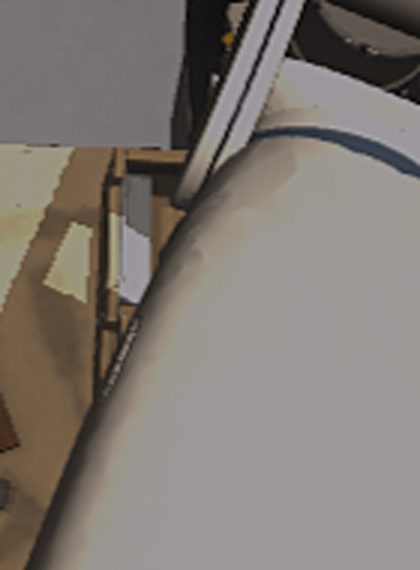

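View pics/a2.png

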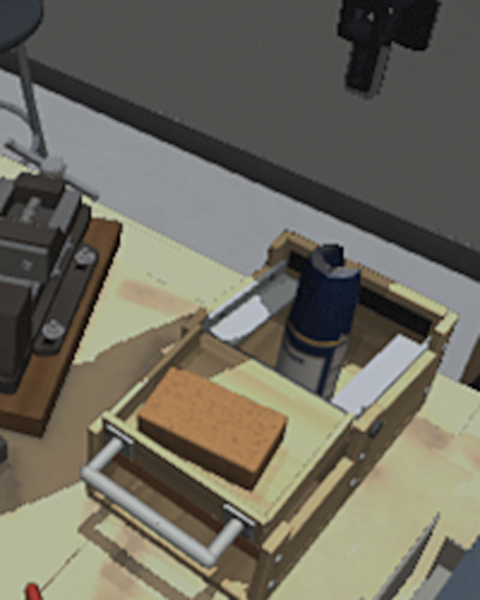

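The arm hides the top view, but the scene view shows the gripper above and clear of the can. I'll lower it over the can.

Request:
{"method": "drive_tool", "body": {"motion": [0, 0, -0.03, 0, 0, 0, -0.06, 0, 0, 0, -0.09, 0, 0, 0, -0.11, 0, 0, 0, -0.13, 0, 0, 0, -0.14, 0, 0, 0, -0.15, 0, 0, 0, -0.16, 0, 0, 0, -0.17, 0, 0, 0, -0.18, 0]}}

```text
time_s: 3.9
position: [0.6265, -0.237, 0.1225]
ee_rot: [1.218, 1.57, -0.352]
force: [-1.1, 0.3, 0.5]
width: 0.0637
```

```bash
python3 - <<'E'
from h import *
print(monitor.observe()["position"],monitor.observe()["force"])
grab("scene",(340,120,480,260),4,"pics/a3.png")
E
```

```text
[ 0.62653691 -0.23702214  0.12247418] [-1.14614998  0.33912478  0.50112454]
```

View pics/a3.png

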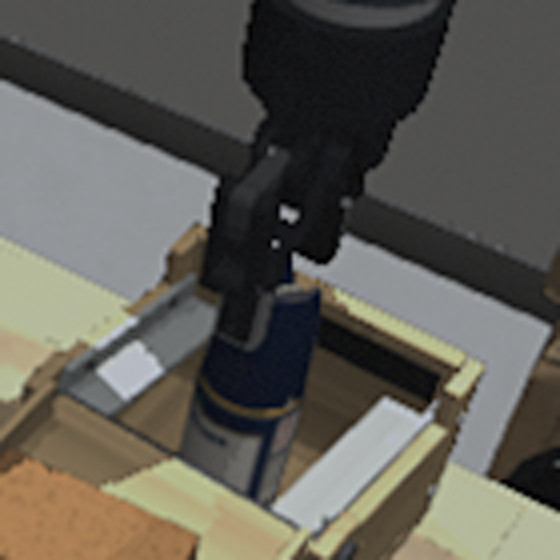

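```bash
python3 - <<'E'
from h import *
g=grab("scene")
for p in[(.6265,-.237,.1225),(.6265,-.237,.135),(.59,-.237,.13),(.59,-.248,.13),(.59,-.226,.13),(.627,-.239,.012),(.627,-.239,.07),(.627,-.239,.1)]: print(p,(proj(g,p)-[340,120])*4)
im=cv2.resize(g["color"][120:260,340:480],None,fx=4,fy=4,interpolation=cv2.INTER_CUBIC)
E
```

```text
(0.6265, -0.237, 0.1225) [258.74865327 349.76444812]
(0.6265, -0.237, 0.135) [263.66752055 330.95422318]
(0.59, -0.237, 0.13) [223.03287845 381.77271919]
(0.59, -0.248, 0.13) [244.43736471 392.72422507]
(0.59, -0.226, 0.13) [201.91515008 370.96793165]
(0.627, -0.239, 0.012) [223.49787455 500.72442637]
(0.627, -0.239, 0.07) [243.32845185 425.69026863]
(0.627, -0.239, 0.1) [254.37633105 383.88773821]
```

```bash
python3 - <<'E'
from h import *
g=grab("scene")
im=g["color"][140:240,375:445,::-1]
im=np.clip(255*(im/255.)**.5,0,255).astype(np.uint8)
cv2.imwrite("pics/a4.png",cv2.resize(im,None,fx=6,fy=6,interpolation=cv2.INTER_NEAREST))
E
```

```text
(no output)
```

View pics/a4.png

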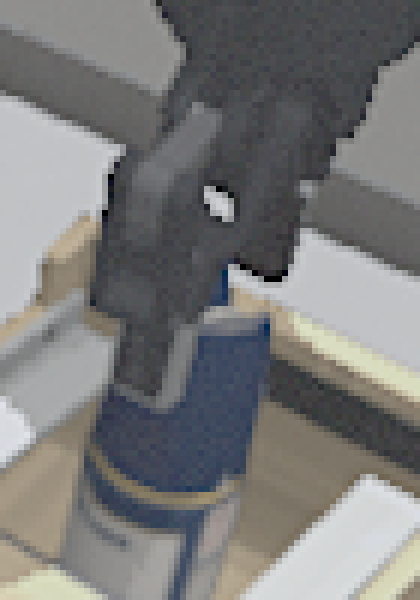

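Request:
{"method": "drive_tool", "body": {"motion": [0, 0, -0.005, 0, 0, 0, -0.01, 0, 0, 0, -0.01, 0]}}

```text
time_s: 4.35
position: [0.6259, -0.2369, 0.1121]
ee_rot: [-1.947, 1.57, 2.767]
force: [1.2, 0.7, 0.1]
width: 0.0647
```

Request:
{"method": "drive_tool", "body": {"motion": [0, 0, 0, 0, 0, 0, 0, 0, 0, 0, 0, 0, 0, 0, 0, 0, 0, 0, 0, 0, 0, 0, 0, 0, 0, 0, 0, 0, 0, 0, 0, 0], "fingers": 1}}

```text
time_s: 5.15
position: [0.6266, -0.2372, 0.1134]
ee_rot: [1.139, 1.57, -0.431]
force: [-1.4, -0.3, 5.9]
width: 0.0405
```

Request:
{"method": "drive_tool", "body": {"motion": [0, 0, 0.005, 0, 0, 0, 0.01, 0, 0, 0, 0.015, 0, 0, 0, 0.02, 0]}}

```text
time_s: 5.55
position: [0.6261, -0.2369, 0.1329]
ee_rot: [-1.953, 1.57, 2.761]
force: [0.9, -0.7, -1.9]
width: 0.0405
```

```bash
python3 - <<'E'
from h import *
print(monitor.observe()["width"],monitor.observe()["force"])
g=grab("scene")
im=g["color"][130:240,375:445,::-1]
im=np.clip(255*(im/255.)**.5,0,255).astype(np.uint8)
cv2.imwrite("pics/a5.png",cv2.resize(im,None,fx=5,fy=5,interpolation=cv2.INTER_CUBIC))
E
```

```text
0.0404752297569204 [ 0.89421537 -0.74160502 -1.93730008]
```

View pics/a5.png

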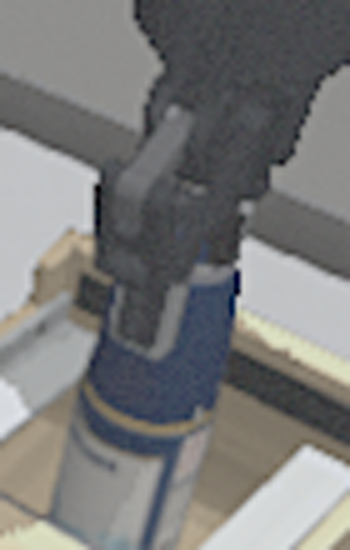

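Request:
{"method": "drive_tool", "body": {"motion": [0, 0, 0.02, 0, 0, 0, 0.04, 0, 0, 0, 0.06, 0, 0, 0, 0.08, 0, 0, 0, 0.1, 0, 0, 0, 0.12, 0, 0, 0, 0.13, 0, 0, 0, 0.13, 0]}}

```text
time_s: 6.4
position: [0.6271, -0.2373, 0.2644]
ee_rot: [1.192, 1.568, -0.378]
force: [0.0, 0.2, -2.8]
width: 0.0409
```

Request:
{"method": "drive_tool", "body": {"motion": [-0.02, 0.009, 0, 0, -0.045, 0.02, 0, 0, -0.07, 0.032, 0, 0, -0.1, 0.046, 0, 0, -0.13, 0.059, 0, 0, -0.16, 0.073, 0, 0, -0.19, 0.086, 0, 0, -0.215, 0.098, 0, 0, -0.23, 0.106, 0, 0, -0.24, 0.109, 0, 0]}}

```text
time_s: 7.4
position: [0.3844, -0.1271, 0.2618]
ee_rot: [-1.948, 1.569, 2.766]
force: [-0.5, 0.2, -1.4]
width: 0.0405
```

```bash
python3 - <<'E'
from h import *
print(monitor.observe()["position"],monitor.observe()["force"],monitor.observe()["width"])
g=grab("scene",(200,60,400,300),2.5,"pics/a6.png")
E
```

```text
[ 0.38439148 -0.12714598  0.26179361] [-0.50335027  0.18960625 -1.37342766] 0.040459994908923214
```

View pics/a6.png

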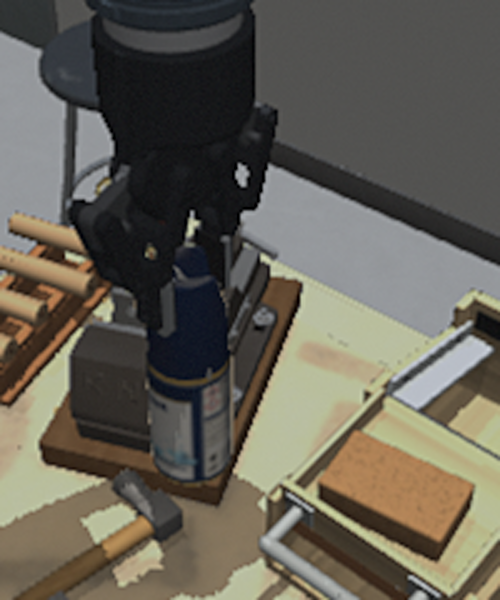

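Request:
{"method": "drive_tool", "body": {"motion": [0, 0, -0.02, 0, 0, 0, -0.05, 0, 0, 0, -0.08, 0, 0, 0, -0.1, 0, 0, 0, -0.12, 0, 0, 0, -0.135, 0, 0, 0, -0.145, 0, 0, 0, -0.15, 0, 0, 0, -0.154, 0, 0, 0, -0.157, 0]}}

```text
time_s: 8.45
position: [0.3867, -0.1282, 0.1058]
ee_rot: [1.226, 1.57, -0.344]
force: [0.0, -0.7, -1.9]
width: 0.0402
```

Request:
{"method": "drive_tool", "body": {"motion": [0, 0, -0.001, 0, 0, 0, -0.002, 0, 0, 0, -0.003, 0, 0, 0, -0.003, 0]}}

```text
time_s: 8.85
position: [0.3864, -0.128, 0.1029]
ee_rot: [1.277, 1.57, -0.292]
force: [-0.1, -0.3, -1.6]
width: 0.0402
```

Request:
{"method": "drive_tool", "body": {"motion": [0, 0, -0.001, 0, 0, 0, -0.002, 0, 0, 0, -0.002, 0]}}

```text
time_s: 9.15
position: [0.3866, -0.1282, 0.1013]
ee_rot: [0.988, 1.57, -0.581]
force: [-1.3, 0.7, 8.3]
width: 0.0405
```

Request:
{"method": "drive_tool", "body": {"motion": [0, 0, -0.001, 0, 0, 0, -0.002, 0, 0, 0, -0.002, 0]}}

```text
time_s: 9.45
position: [0.3873, -0.1286, 0.1012]
ee_rot: [0.978, 1.569, -0.592]
force: [-7.9, 1.5, 39.2]
width: 0.0409
```

```bash
python3 - <<'E'
from h import *
print(monitor.observe()["position"],monitor.observe()["force"],monitor.observe()["width"])
g=grab("scene",(200,100,360,300),3,"pics/a7.png")
E
```

```text
[ 0.38726115 -0.12861055  0.10115308] [-7.9253731   1.53856488 39.21139081] 0.040868589638641616
```

View pics/a7.png

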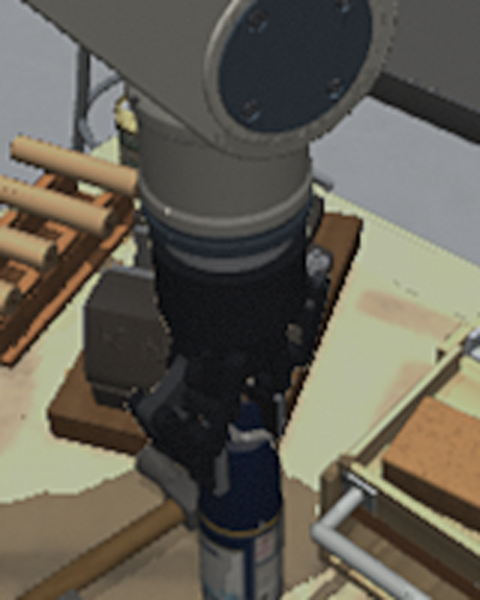

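Touched down at 39 N. I'll ease up 2 mm to the contact height, then open.

Request:
{"method": "drive_tool", "body": {"motion": [0, 0, 0.002, 0, 0, 0, 0.002, 0]}}

```text
time_s: 9.7
position: [0.3867, -0.1282, 0.1013]
ee_rot: [1.207, 1.569, -0.363]
force: [-2.3, 0.3, 11.3]
width: 0.0405
```

Request:
{"method": "drive_tool", "body": {"motion": [0, 0, 0, 0, 0, 0, 0, 0, 0, 0, 0, 0, 0, 0, 0, 0, 0, 0, 0, 0], "fingers": -0.4}}

```text
time_s: 10.2
position: [0.3862, -0.128, 0.1006]
ee_rot: [-1.868, 1.57, 2.845]
force: [-0.2, -0.5, 0.8]
width: 0.0597
```

Request:
{"method": "drive_tool", "body": {"motion": [0, 0, 0.015, 0, 0, 0, 0.03, 0, 0, 0, 0.06, 0, 0, 0, 0.1, 0, 0, 0, 0.14, 0, 0, 0, 0.18, 0, 0, 0, 0.18, 0]}}

```text
time_s: 10.9
position: [0.3893, -0.1291, 0.2857]
ee_rot: [1.222, 1.561, -0.348]
force: [0.3, -0.3, -0.2]
width: 0.0599
```

Request:
{"method": "drive_tool", "body": {"motion": [0.03, 0.04, 0, 0, 0.06, 0.08, 0, 0, 0.09, 0.12, 0, 0, 0.12, 0.16, 0, 0, 0.14, 0.2, 0, 0, 0.14, 0.24, 0, 0, 0.14, 0.24, 0, 0]}}

```text
time_s: 11.6
position: [0.5261, 0.116, 0.2792]
ee_rot: [-1.996, 1.569, 2.722]
force: [0.4, -1.7, -0.3]
width: 0.0598
```

```bash
python3 - <<'E'
from h import *
print(monitor.observe()["position"],monitor.observe()["force"],monitor.observe()["width"])
f=grab("scene",(230,100,470,340),2.5,"pics/a8.png")
grab("top",(260,130,420,330),3,"pics/a9.png")
E
```

```text
[0.52605296 0.11595112 0.27921509] [ 0.44784888 -1.65435976 -0.27725967] 0.05976295444222001
```

View pics/a8.png

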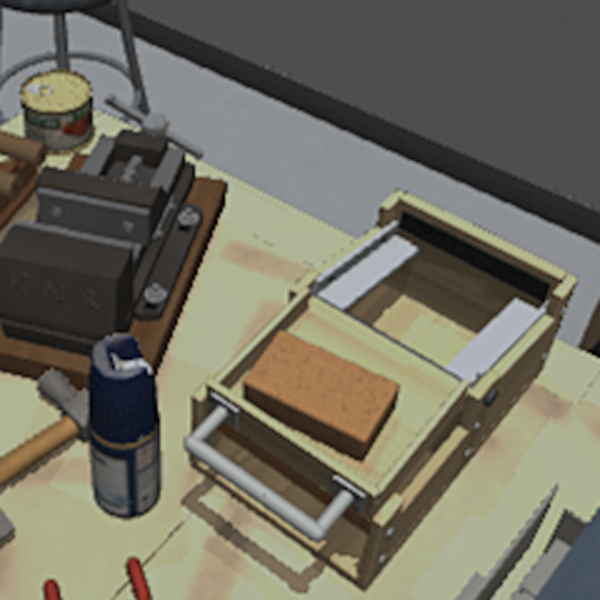

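View pics/a9.png

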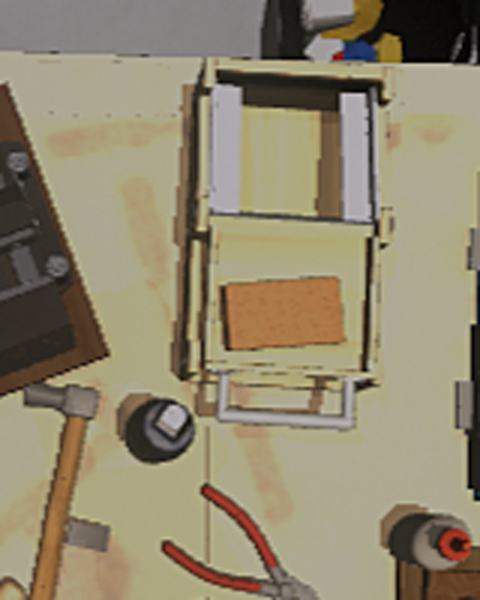

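The can stands upright at scene (125,430). Next I'll measure the block and the sorter edges.

```bash
cat > blk.py <<'E'
from h import *
def block(f,z):
    hsv=cv2.cvtColor(f["color"],cv2.COLOR_RGB2HSV)
    m=cv2.inRange(hsv,(5,110,130),(20,255,255)); 
    n,l,st,c=cv2.connectedComponentsWithStats(m)
    best=[i for i in range(1,n) if st[i,4]>250 and 290<c[i][0]<410 and 130<c[i][1]<280]
    out=[]
    for i in best:
        cn,_=cv2.findContours((l==i).astype(np.uint8),cv2.RETR_EXTERNAL,cv2.CHAIN_APPROX_NONE)
        pts=np.array([onz(f,*p[0],z)[:2] for p in max(cn,key=len)])
        r=cv2.minAreaRect((pts*1000).astype(np.float32)); out.append((st[i],r,cv2.boxPoints(r).round(1)))
    return out
E
python3 - <<'E'
from blk import *
f=grab("top",(320,220,400,275),8,"pics/b1.png")
for o in block(f,.118): print(*o)
E
```

```text
[336 222  39  25 818] ((482.100341796875, -227.3976287841797), (54.5378532409668, 93.44860076904297), 5.435941219329834) [[ 450.5 -183.5]
 [ 459.4 -276.5]
 [ 513.7 -271.3]
 [ 504.8 -178.3]]
```

View pics/b1.png

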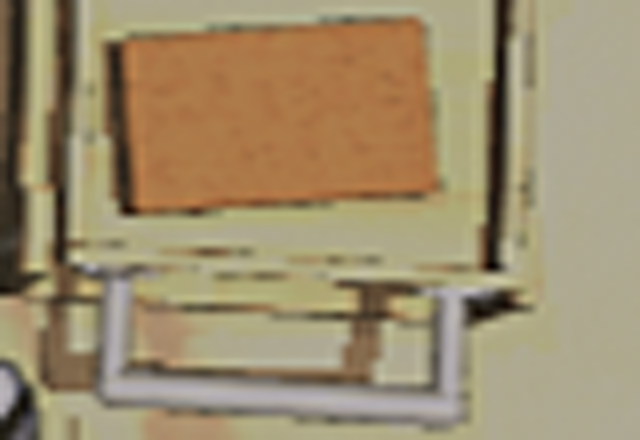

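```bash
python3 - <<'E'
from h import *
f=grab("top")
T=lambda x,y:(320+x/8-.44,220+y/8-.44)
for p in[(100,247),(190,253),(300,259),(410,266),(80,268),(300,278),(490,288),(130,205),(430,190)]: print(p,onz(f,*T(*p),.112).round(4))
print("bar",onz(f,*T(130,388),.098),onz(f,*T(440,405),.098))
E
```

```text
(100, 247) [ 0.4407 -0.1728  0.112 ]
(190, 253) [ 0.4396 -0.2004  0.112 ]
(300, 259) [ 0.4386 -0.2342  0.112 ]
(410, 266) [ 0.4374 -0.268   0.112 ]
(80, 268) [ 0.434  -0.1666  0.112 ]
(300, 278) [ 0.4328 -0.2341  0.112 ]
(490, 288) [ 0.4313 -0.2924  0.112 ]
(130, 205) [ 0.4538 -0.1819  0.112 ]
(430, 190) [ 0.461  -0.2744  0.112 ]
bar [ 0.39872839 -0.18398667  0.098     ] [ 0.39607392 -0.27976138  0.098     ]
```

Request:
{"method": "drive_tool", "body": {"motion": [0, -0.045, 0, 0.03, -0.004, -0.09, 0, 0.06, -0.008, -0.135, 0, 0.095, -0.012, -0.18, 0, 0.095, -0.016, -0.22, 0, 0.095, -0.02, -0.26, -0.02, 0.095, -0.025, -0.3, -0.04, 0.095, -0.03, -0.34, -0.06, 0.095, -0.034, -0.36, -0.08, 0.095, -0.0345, -0.368, -0.1, 0.095], "fingers": -0.7}}

```text
time_s: 12.8
position: [0.49, -0.2596, 0.18]
ee_rot: [0.186, 1.57, -1.294]
force: [0.5, 0.6, -0.1]
width: 0.0726
```

Request:
{"method": "drive_tool", "body": {"motion": [0, 0, -0.01, 0, 0, 0, -0.02, 0, 0, 0, -0.03, 0, 0, 0, -0.03, 0]}}

```text
time_s: 13.2
position: [0.4912, -0.2552, 0.1498]
ee_rot: [-2.197, 1.569, 2.612]
force: [-0.5, -0.2, -0.4]
width: 0.0728
```

```bash
cat > look.py <<'E'
import sys
from h import *
from scipy.spatial.transform import Rotation as Ro
def st():
    s=monitor.observe(); M=Ro.from_euler('xyz',s["ee_rot"]).as_matrix()
    print("p",s["position"].round(4),"psi",round(float(np.arctan2(M[1,1],M[0,1])),4),"F",s["force"].round(1),"w",round(s["width"],4),"t",s["time_s"])
def see(n,crop,k,save,gam=.6):
    f=imaging.grab_frame(n); x0,y0,x1,y1=crop
    im=f["color"][y0:y1,x0:x1,::-1]; im=(255*(im/255.)**gam).astype(np.uint8)
    cv2.imwrite(save,cv2.resize(im,None,fx=k,fy=k,interpolation=cv2.INTER_CUBIC)); return f
E
python3 - <<'E'
from look import *
st(); see("scene",(290,160,430,310),4,"pics/b2.png")
E
```

```text
p [ 0.4912 -0.2552  0.1498] psi 0.0967 F [-0.5 -0.2 -0.4] w 0.0728 t 13.2
```

View pics/b2.png

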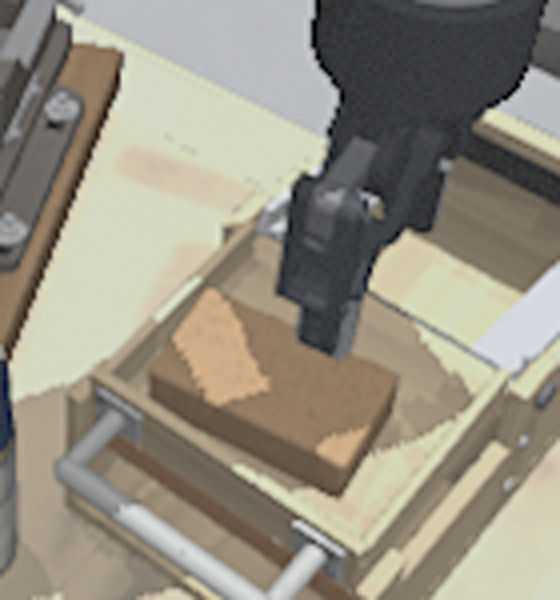

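```bash
python3 - <<'E'
from look import *
g=grab("scene")
for z in(.15,.163,.17,.18): print(z,((proj(g,(.4479,-.2594,z))-[290,160])*4).round(0))
print(((proj(g,(.4545,-.1835,.117))-[290,160])*4),((proj(g,(.461,-.2755,.1175))-[290,160])*4))
E
```

```text
0.15 [303. 412.]
0.163 [307. 392.]
0.17 [309. 380.]
0.18 [313. 364.]
[153.77251785 360.28222791] [344.54084425 460.20064038]
```

Request:
{"method": "drive_tool", "body": {"motion": [0, 0, -0.01, 0, 0, 0, -0.02, 0, 0, 0, -0.03, 0, 0, 0, -0.035, 0, 0, 0, -0.035, 0]}}

```text
time_s: 13.8
position: [0.4911, -0.2556, 0.1145]
ee_rot: [-2.162, 1.569, 2.646]
force: [-0.4, -0.6, 0.5]
width: 0.0726
```

```bash
python3 - <<'E'
from look import *
st(); see("scene",(310,200,410,300),6,"pics/b3.png",.5)
E
```

```text
p [ 0.4911 -0.2556  0.1145] psi 0.096 F [-0.4 -0.6  0.5] w 0.0726 t 13.8
```

View pics/b3.png

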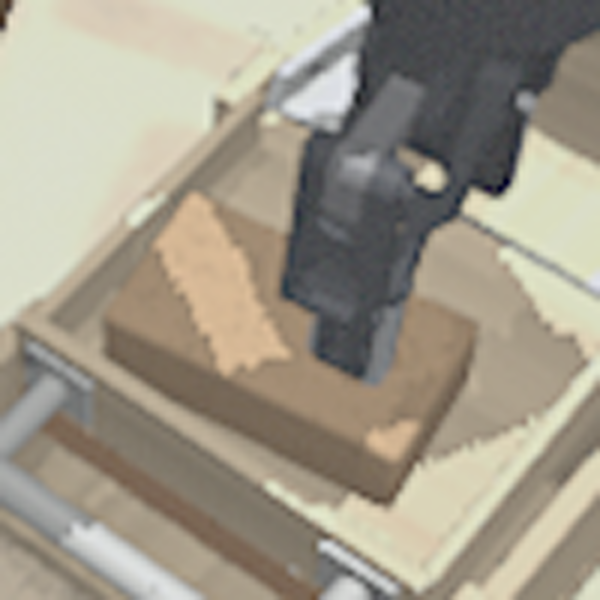

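```bash
python3 - <<'E'
from h import *
g=grab("scene")
for x in(.596,.603):
 for z in(.133,.14,.15,.16): print(x,z,proj(g,(x,-.237,z)).round(1))
print("now")
for x in(.441,.448,.4545):
 for z in(.1145,.1275,.14,.15): print(x,z,((proj(g,(x,-.2595,z))-[310,200])*6).round(0))
E
```

```text
0.596 0.133 [397.7 212.5]
0.596 0.14 [398.3 209.8]
0.596 0.15 [399.3 205.9]
0.596 0.16 [400.3 202. ]
0.603 0.133 [399.5 210.4]
0.603 0.14 [400.2 207.7]
0.603 0.15 [401.2 203.8]
0.603 0.16 [402.2 199.9]
now
0.441 0.1145 [306. 473.]
0.441 0.1275 [312. 445.]
0.441 0.14 [317. 417.]
0.441 0.15 [321. 394.]
0.448 0.1145 [320. 456.]
0.448 0.1275 [326. 428.]
0.448 0.14 [331. 400.]
0.448 0.15 [336. 378.]
0.4545 0.1145 [333. 442.]
0.4545 0.1275 [339. 413.]
0.4545 0.14 [344. 385.]
0.4545 0.15 [349. 363.]
```

Request:
{"method": "drive_tool", "body": {"motion": [0, 0, -0.005, 0, 0, 0, -0.01, 0, 0, 0, -0.015, 0, 0, 0, -0.015, 0]}}

```text
time_s: 14.3
position: [0.4913, -0.2557, 0.0999]
ee_rot: [-2.158, 1.569, 2.65]
force: [0.6, -0.2, -0.7]
width: 0.0726
```

```bash
python3 - <<'E'
from look import *
st(); see("scene",(310,200,410,300),6,"pics/b4.png",.5)
E
```

```text
p [ 0.4913 -0.2557  0.0999] psi 0.096 F [ 0.6 -0.2 -0.7] w 0.0726 t 14.3
```

View pics/b4.png

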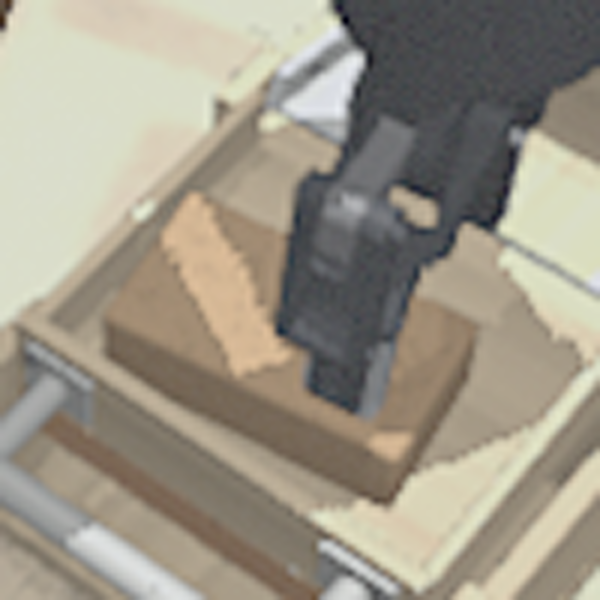

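Request:
{"method": "drive_tool", "body": {"motion": [0, 0, -0.005, 0, 0, 0, -0.01, 0, 0, 0, -0.013, 0, 0, 0, -0.013, 0]}}

```text
time_s: 14.75
position: [0.4914, -0.2558, 0.0871]
ee_rot: [-2.181, 1.57, 2.627]
force: [0.4, -0.5, -0.3]
width: 0.0725
```

```bash
python3 - <<'E'
from look import *
st(); see("scene",(310,200,410,300),6,"pics/b5.png",.5)
E
```

```text
p [ 0.4914 -0.2558  0.0871] psi 0.096 F [ 0.4 -0.5 -0.3] w 0.0725 t 14.75
```

View pics/b5.png

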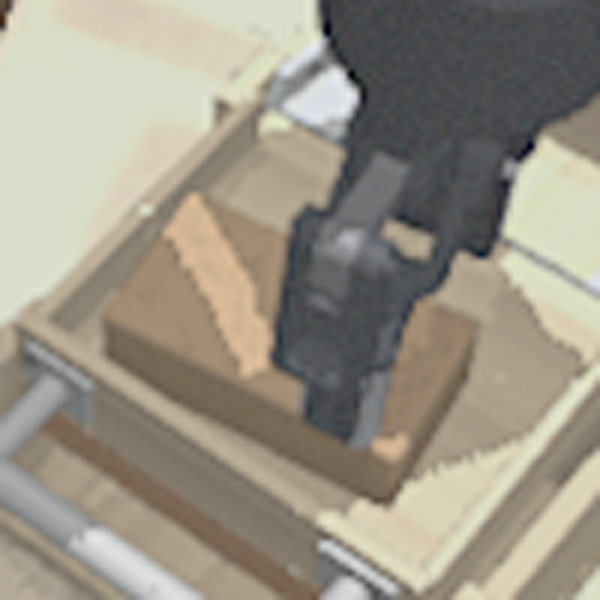

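Request:
{"method": "drive_tool", "body": {"motion": [-0.003, 0, 0, 0, -0.003, 0, -0.003, 0, -0.003, 0, -0.006, 0, -0.003, 0, -0.008, 0]}}

```text
time_s: 15.2
position: [0.4887, -0.256, 0.0795]
ee_rot: [-2.096, 1.571, 2.713]
force: [0.2, -0.0, 0.8]
width: 0.0723
```

```bash
python3 - <<'E'
from look import *
st(); see("scene",(310,200,410,300),6,"pics/b6.png",.5)
E
```

```text
p [ 0.4887 -0.256   0.0795] psi 0.096 F [ 0.2 -0.   0.8] w 0.0723 t 15.2
```

View pics/b6.png

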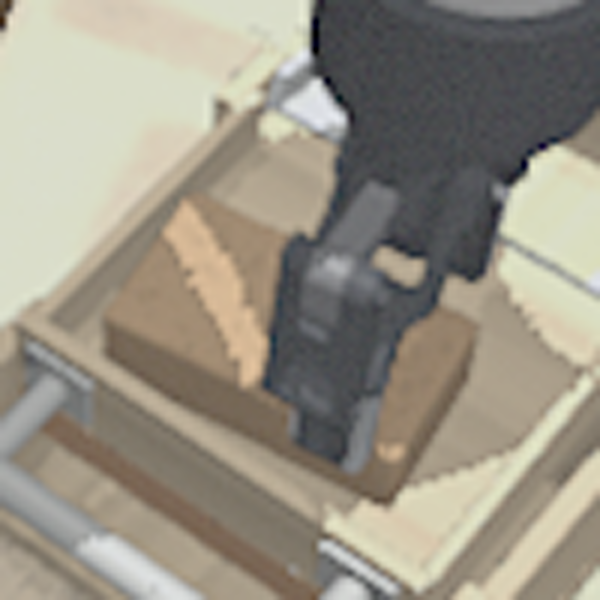

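Request:
{"method": "drive_tool", "body": {"motion": [0, 0, -0.003, 0, 0, 0, -0.006, 0, 0, 0, -0.008, 0]}}

```text
time_s: 15.55
position: [0.4887, -0.2559, 0.0713]
ee_rot: [-2.201, 1.57, 2.607]
force: [-0.7, -0.2, -0.2]
width: 0.0728
```

```bash
python3 - <<'E'
from look import *
st(); see("scene",(310,200,410,300),6,"pics/b7.png",.5)
E
```

```text
p [ 0.4887 -0.2559  0.0713] psi 0.096 F [-0.7 -0.2 -0.2] w 0.0728 t 15.55
```

View pics/b7.png

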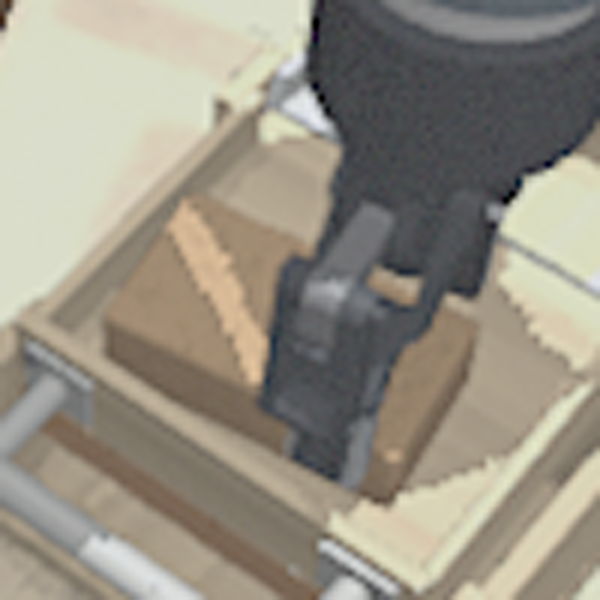

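Request:
{"method": "drive_tool", "body": {"motion": [0, 0, 0, 0, 0, 0, 0, 0, 0, 0, 0, 0, 0, 0, 0, 0, 0, 0, 0, 0, 0, 0, 0, 0, 0, 0, 0, 0, 0, 0, 0, 0], "fingers": 1}}

```text
time_s: 16.4
position: [0.4887, -0.256, 0.0723]
ee_rot: [0.581, 1.571, -0.893]
force: [-2.4, 0.5, 3.6]
width: 0.0537
```

```bash
python3 - <<'E'
from look import *
st(); see("scene",(310,200,410,300),6,"pics/b8.png",.5)
E
```

```text
p [ 0.4887 -0.256   0.0723] psi 0.0962 F [-2.4  0.5  3.6] w 0.0537 t 16.4
```

View pics/b8.png

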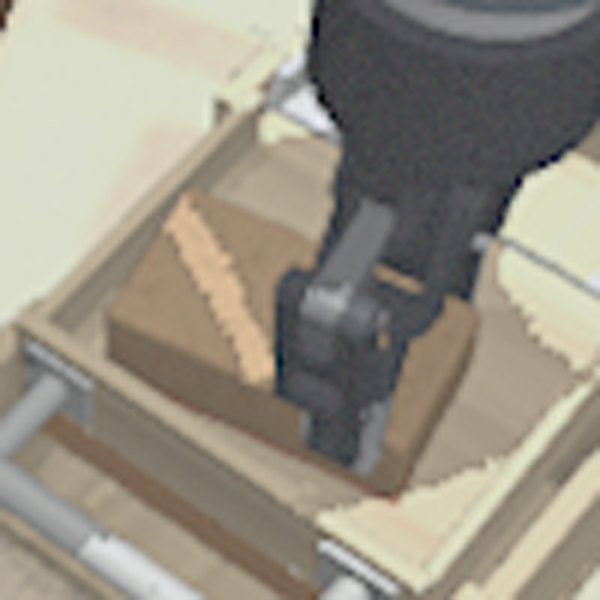

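Request:
{"method": "drive_tool", "body": {"motion": [0, 0, 0.01, 0, 0, 0, 0.03, 0, 0, 0, 0.06, 0, 0, 0, 0.1, 0, 0, 0, 0.14, 0, 0, 0, 0.17, 0, 0, 0, 0.18, 0]}}

```text
time_s: 17.15
position: [0.4904, -0.2569, 0.2559]
ee_rot: [0.974, 1.564, -0.5]
force: [-0.4, 0.5, -0.8]
width: 0.0542
```

Request:
{"method": "drive_tool", "body": {"motion": [0.014, 0.016, 0, 0.14, 0.028, 0.032, 0, 0.28, 0.042, 0.048, 0, 0.42, 0.056, 0.064, 0, 0.56, 0.07, 0.08, 0, 0.7, 0.085, 0.095, 0, 0.84, 0.1, 0.11, 0, 0.98, 0.115, 0.125, 0, 1.12, 0.13, 0.14, 0, 1.26, 0.141, 0.156, 0, 1.4]}}

```text
time_s: 18.15
position: [0.6299, -0.0993, 0.2505]
ee_rot: [3.04, 1.569, 2.971]
force: [0.6, -0.0, -0.5]
width: 0.0539
```

Request:
{"method": "drive_tool", "body": {"motion": [0, 0, 0, 0.076, 0, 0, 0, 0.076]}}

```text
time_s: 18.35
position: [0.6293, -0.0993, 0.2504]
ee_rot: [2.972, 1.569, 2.975]
force: [-0.4, 0.4, 0.4]
width: 0.0538
```

```bash
python3 - <<'E'
from look import *
st(); see("scene",(260,60,460,300),2.5,"pics/b9.png",.7)
E
```

```text
p [ 0.6293 -0.0993  0.2504] psi 1.5735 F [-0.4  0.4  0.4] w 0.0538 t 18.35
```

View pics/b9.png

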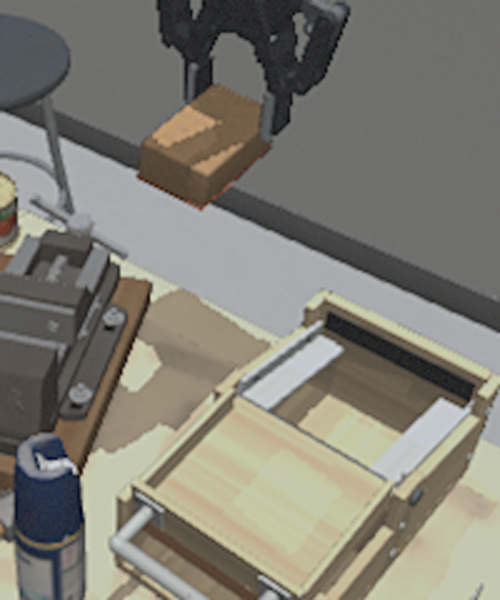

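Request:
{"method": "drive_tool", "body": {"motion": [0, 0, -0.03, 0, 0, 0, -0.07, 0, 0, 0, -0.11, 0, 0, 0, -0.15, 0, 0, 0, -0.18, 0, 0, 0, -0.2, 0, 0, 0, -0.22, 0, 0, 0, -0.23, 0, 0, 0, -0.235, 0]}}

```text
time_s: 19.3
position: [0.6294, -0.0997, 0.0163]
ee_rot: [2.348, 1.57, 2.347]
force: [0.5, 10.6, 13.8]
width: 0.0535
```

```bash
python3 - <<'E'
from look import *
st(); see("scene",(280,120,400,240),5,"pics/b10.png",.7)
E
```

```text
p [ 0.6294 -0.0997  0.0163] psi 1.5699 F [ 0.5 10.6 13.8] w 0.0535 t 19.3
```

View pics/b10.png

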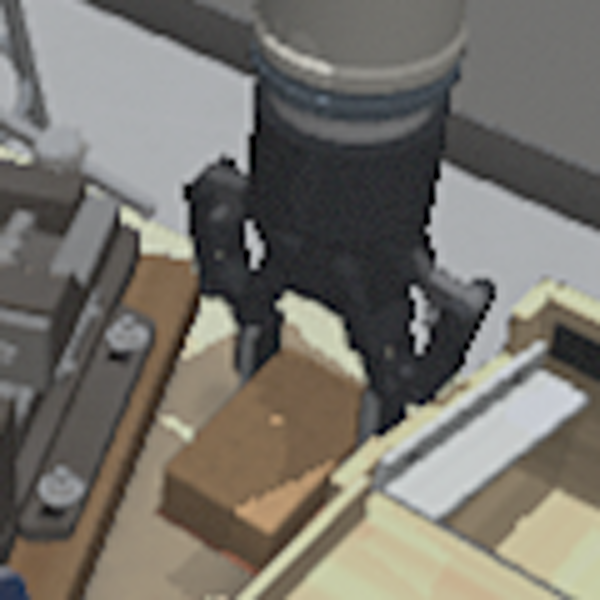

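Request:
{"method": "drive_tool", "body": {"motion": [0, 0.004, 0.008, 0, 0, 0.01, 0.01, 0, 0, 0.015, 0.01, 0, 0, 0.015, 0, 0, 0, 0.015, -0.005, 0]}}

```text
time_s: 19.85
position: [0.6293, -0.0846, 0.0109]
ee_rot: [3.128, 1.57, 3.13]
force: [-0.5, 0.3, -0.6]
width: 0.0537
```

```bash
python3 - <<'E'
from look import *
st(); see("scene",(280,120,400,240),5,"pics/b11.png",.7)
E
```

```text
p [ 0.6293 -0.0846  0.0109] psi 1.5726 F [-0.5  0.3 -0.6] w 0.0537 t 19.85
```

View pics/b11.png

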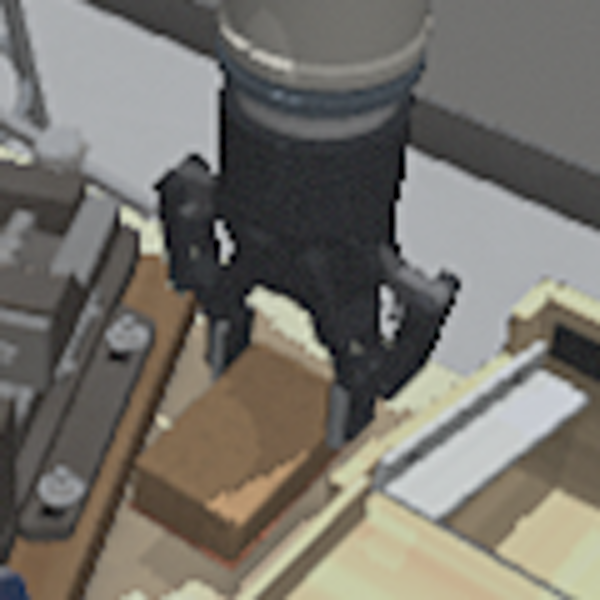

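Force free now. Lower gently to the bench.

Request:
{"method": "drive_tool", "body": {"motion": [0, 0, -0.005, 0, 0, 0, -0.009, 0, 0, 0, -0.012, 0, 0, 0, -0.014, 0, 0, 0, -0.016, 0]}}

```text
time_s: 20.4
position: [0.6298, -0.0851, -0.0045]
ee_rot: [-0.7, 1.571, -0.699]
force: [-0.6, -0.1, -0.8]
width: 0.0537
```

Request:
{"method": "drive_tool", "body": {"motion": [0, 0, -0.002, 0, 0, 0, -0.004, 0, 0, 0, -0.005, 0, 0, 0, -0.005, 0]}}

```text
time_s: 20.8
position: [0.6297, -0.085, -0.0094]
ee_rot: [3.112, 1.571, 3.113]
force: [-0.5, -0.4, -0.2]
width: 0.0537
```

Request:
{"method": "drive_tool", "body": {"motion": [0, 0, -0.002, 0, 0, 0, -0.004, 0, 0, 0, -0.004, 0]}}

```text
time_s: 21.1
position: [0.6301, -0.0851, -0.0132]
ee_rot: [-0.279, 1.57, -0.277]
force: [-0.5, 1.0, 1.1]
width: 0.0537
```

```bash
python3 - <<'E'
from look import *
st(); see("scene",(280,120,400,240),5,"pics/b12.png",.7)
E
```

```text
p [ 0.6301 -0.0851 -0.0132] psi 1.5721 F [-0.5  1.   1.1] w 0.0537 t 21.1
```

View pics/b12.png

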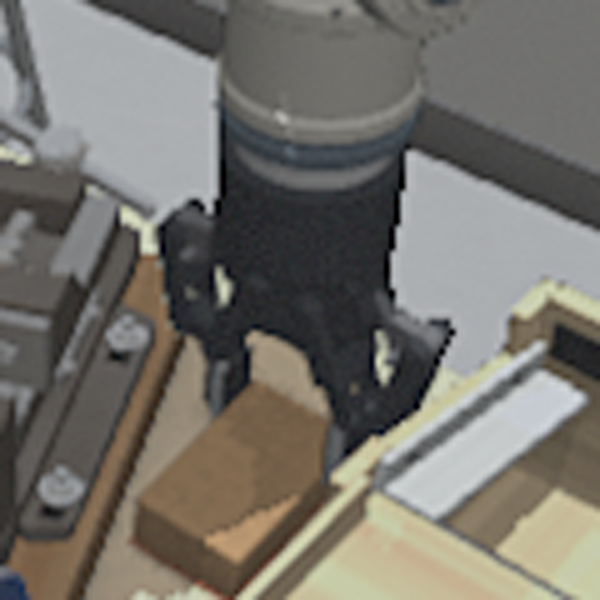

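Request:
{"method": "drive_tool", "body": {"motion": [0, 0, -0.002, 0, 0, 0, -0.002, 0]}}

```text
time_s: 21.35
position: [0.6303, -0.085, -0.0138]
ee_rot: [-0.287, 1.57, -0.286]
force: [-3.3, 0.4, 12.9]
width: 0.054
```

Request:
{"method": "drive_tool", "body": {"motion": [0, 0, 0, 0, 0, 0, 0, 0, 0, 0, 0, 0, 0, 0, 0, 0], "fingers": -0.5}}

```text
time_s: 21.75
position: [0.6296, -0.085, -0.0156]
ee_rot: [2.939, 1.57, 2.94]
force: [-0.4, -0.4, -0.5]
width: 0.0643
```

Request:
{"method": "drive_tool", "body": {"motion": [0, 0, 0.01, 0, 0, 0, 0.03, 0, 0, 0, 0.07, 0, 0, 0, 0.12, 0, 0, 0, 0.17, 0, 0, 0, 0.22, 0, 0, 0, 0.26, 0, 0, 0, 0.28, 0]}}

```text
time_s: 22.55
position: [0.6313, -0.0853, 0.2704]
ee_rot: [-0.155, 1.564, -0.154]
force: [1.0, -0.8, -0.8]
width: 0.0641
```

```bash
python3 - <<'E'
from look import *
st(); see("scene",(230,100,470,340),2.5,"pics/b13.png",.7)
E
```

```text
p [ 0.6313 -0.0853  0.2704] psi 1.572 F [ 1.  -0.8 -0.8] w 0.0641 t 22.55
```

View pics/b13.png

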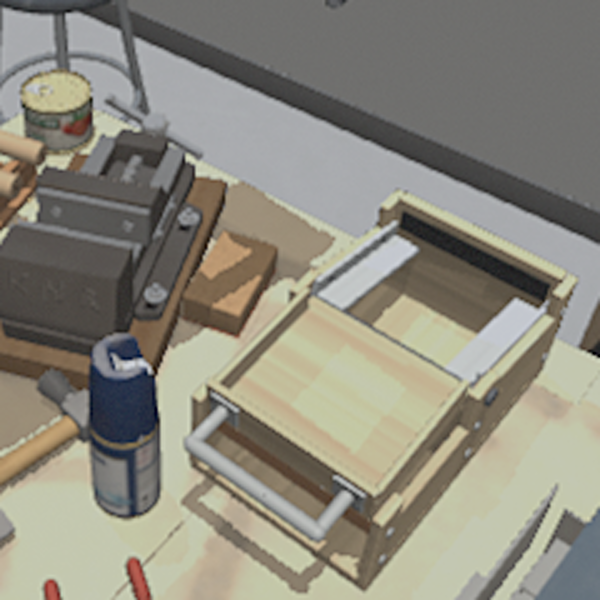

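Step 1 looks done: the block is on the bench at (230,285) and the can is upright at (125,430). Next is the first short blank.

Request:
{"method": "drive_tool", "body": {"motion": [-0.02, 0.025, 0, -0.14, -0.04, 0.05, 0, -0.28, -0.06, 0.075, 0, -0.42, -0.08, 0.1, 0, -0.56, -0.1, 0.125, 0, -0.7, -0.12, 0.15, 0, -0.84, -0.14, 0.18, 0, -0.98, -0.16, 0.21, 0, -1.12, -0.18, 0.235, 0, -1.26, -0.2, 0.2555, 0, -1.357], "fingers": 0.05}}

```text
time_s: 23.6
position: [0.4284, 0.1715, 0.2646]
ee_rot: [-2.073, 1.571, 2.85]
force: [0.6, -0.8, 0.0]
width: 0.0405
```

Request:
{"method": "drive_tool", "body": {"motion": [0, 0, -0.03, 0, 0, 0, -0.06, 0, 0, 0, -0.09, 0, 0, 0, -0.12, 0, 0, 0, -0.15, 0, 0, 0, -0.17, 0, 0, 0, -0.18, 0, 0, 0, -0.18, 0]}}

```text
time_s: 24.4
position: [0.4288, 0.1701, 0.0838]
ee_rot: [-1.429, 1.568, -2.785]
force: [0.4, 0.9, -0.1]
width: 0.0401
```

```bash
python3 - <<'E'
from look import *
st(); see("scene",(150,100,290,240),4,"pics/c1.png",.7)
E
```

```text
p [0.4288 0.1701 0.0838] psi 0.215 F [ 0.4  0.9 -0.1] w 0.0401 t 24.4
```

View pics/c1.png

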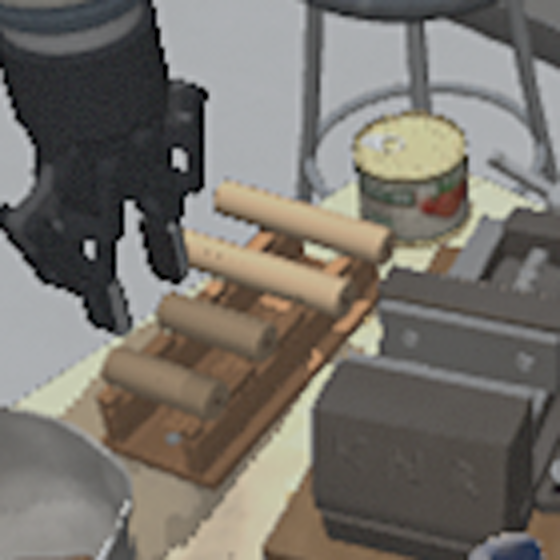

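```bash
python3 - <<'E'
from h import *
g=grab("scene")
for p in[(.4288,.1701,.0838),(.4288,.1701,.1),(.4288,.1701,.11),(.431,.1705,.057),(.4823,.185,.057),(.530,.2,.057),(.579,.214,.057)]: print(p,((proj(g,p)-[150,100])*4).round(0))
E
```

```text
(0.4288, 0.1701, 0.0838) [152. 345.]
(0.4288, 0.1701, 0.1) [146. 323.]
(0.4288, 0.1701, 0.11) [143. 309.]
(0.431, 0.1705, 0.057) [163. 379.]
(0.4823, 0.185, 0.057) [215. 321.]
(0.53, 0.2, 0.057) [258. 269.]
(0.579, 0.214, 0.057) [301. 220.]
```

Request:
{"method": "drive_tool", "body": {"motion": [0.002, 0, -0.02, 0, 0.002, 0, -0.035, 0, 0.002, 0, -0.05, 0, 0.002, 0, -0.06, 0, 0.002, 0, -0.065, 0, 0.002, 0, -0.065, 0]}}

```text
time_s: 25.1
position: [0.4319, 0.1705, 0.0198]
ee_rot: [0.923, 1.571, -0.433]
force: [0.1, -0.5, 0.4]
width: 0.0404
```

```bash
python3 - <<'E'
from look import *
st(); see("scene",(160,130,260,230),6,"pics/c2.png",.6)
E
```

```text
p [0.4319 0.1705 0.0198] psi 0.215 F [ 0.1 -0.5  0.4] w 0.0404 t 25.1
```

View pics/c2.png

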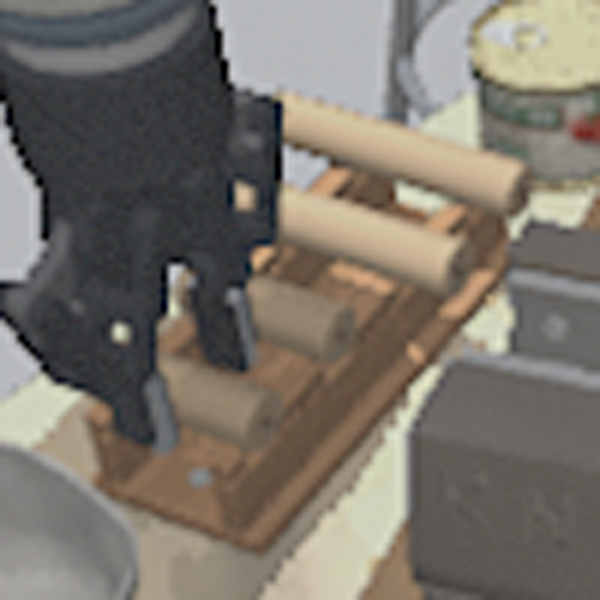

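Straddling the blank well. Close and lift.

Request:
{"method": "drive_tool", "body": {"motion": [0, 0, 0, 0, 0, 0, 0, 0, 0, 0, 0, 0, 0, 0, 0, 0, 0, 0, 0, 0, 0, 0, 0, 0], "fingers": 1}}

```text
time_s: 25.75
position: [0.432, 0.1706, 0.0202]
ee_rot: [1.742, 1.57, 0.386]
force: [-0.7, -0.4, 5.7]
width: 0.0216
```

Request:
{"method": "drive_tool", "body": {"motion": [0, 0, 0.01, 0, 0, 0, 0.03, 0, 0, 0, 0.06, 0, 0, 0, 0.1, 0, 0, 0, 0.14, 0, 0, 0, 0.18, 0, 0, 0, 0.21, 0, 0, 0, 0.22, 0, 0, 0, 0.22, 0]}}

```text
time_s: 26.65
position: [0.4325, 0.1708, 0.2412]
ee_rot: [1.702, 1.567, 0.347]
force: [-0.0, 0.9, -0.3]
width: 0.0216
```

```bash
python3 - <<'E'
from look import *
st(); see("scene",(140,40,260,190),4,"pics/c3.png",.6)
E
```

```text
p [0.4325 0.1708 0.2412] psi 0.215 F [-0.   0.9 -0.3] w 0.0216 t 26.65
```

View pics/c3.png

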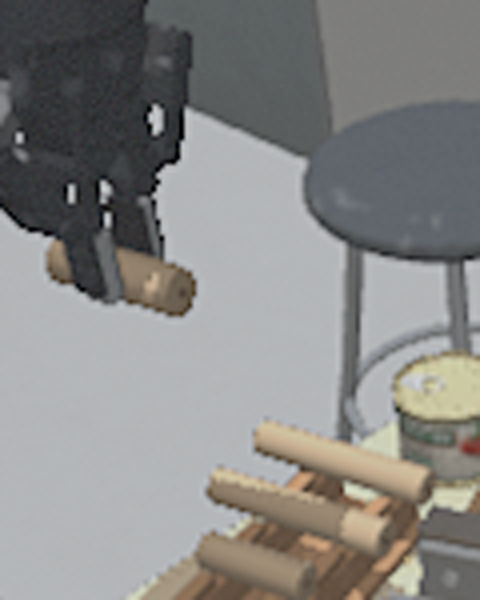

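```bash
python3 - <<'E'
from h import *
g=grab("scene")
p=np.array([.4325,.1708,.278]); d=np.array([-np.sin(.215),np.cos(.215),0])
for t in(-.035,0,.035): print(t,((proj(g,p+t*d)-[140,40])*4).round(0))
E
```

```text
-0.035 [181. 286.]
0 [120. 268.]
0.035 [ 61. 250.]
```

Request:
{"method": "drive_tool", "body": {"motion": [0.002, -0.02, 0, -0.02, 0.006, -0.06, 0, -0.06, 0.01, -0.105, 0, -0.1, 0.015, -0.15, 0, -0.14, 0.02, -0.195, 0, -0.18, 0.025, -0.24, 0, -0.22, 0.03, -0.285, 0, -0.245, 0.035, -0.33, 0, -0.245, 0.04, -0.375, 0, -0.245, 0.043, -0.406, 0, -0.245]}}

```text
time_s: 27.75
position: [0.4737, -0.2378, 0.2373]
ee_rot: [-1.938, 1.567, 2.743]
force: [0.4, 0.4, 1.3]
width: 0.0216
```

Request:
{"method": "drive_tool", "body": {"motion": [0, 0, -0.03, 0, 0, 0, -0.06, 0, 0, 0, -0.09, 0, 0, 0, -0.12, 0, 0, 0, -0.135, 0, 0, 0, -0.145, 0, 0, 0, -0.15, 0, 0, 0, -0.15, 0]}}

```text
time_s: 28.55
position: [0.4742, -0.2352, 0.0888]
ee_rot: [-2.021, 1.569, 2.661]
force: [-0.6, -0.1, -0.3]
width: 0.0215
```

```bash
python3 - <<'E'
from look import *
st(); see("scene",(300,170,430,310),4,"pics/c4.png",.6)
g=grab("scene"); S=monitor.observe()["position"]; d=np.array([.03,1,0])
for t in(-.035,0,.035): print(t,((proj(g,S+[0,0,.037]+t*d)-[300,170])*4).round(0))
E
```

```text
p [ 0.4742 -0.2352  0.0888] psi -0.03 F [-0.6 -0.1 -0.3] w 0.0215 t 28.55
-0.035 [314. 380.]
0 [244. 337.]
0.035 [176. 295.]
```

View pics/c4.png

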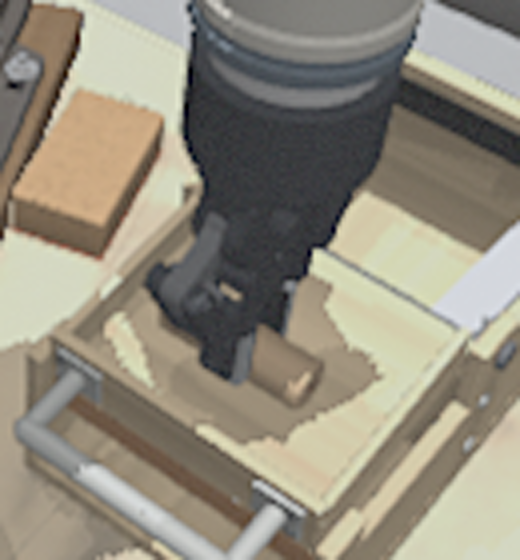

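Request:
{"method": "drive_tool", "body": {"motion": [0, 0, -0.006, 0, 0, 0, -0.012, 0, 0, 0, -0.017, 0, 0, 0, -0.02, 0, 0, 0, -0.022, 0, 0, 0, -0.022, 0]}}

```text
time_s: 29.25
position: [0.4746, -0.2354, 0.0674]
ee_rot: [-2.032, 1.57, 2.651]
force: [-0.8, 0.1, -0.3]
width: 0.0214
```

Request:
{"method": "drive_tool", "body": {"motion": [0, 0, -0.001, 0, 0, 0, -0.002, 0, 0, 0, -0.003, 0, 0, 0, -0.003, 0]}}

```text
time_s: 29.65
position: [0.475, -0.2356, 0.0657]
ee_rot: [1.143, 1.57, -0.458]
force: [-2.6, 2.0, 10.0]
width: 0.0219
```

Contact at TCP z ≈ 0.066. Open and lift.

Request:
{"method": "drive_tool", "body": {"motion": [0, 0, 0.001, 0, 0, 0, 0.001, 0, 0, 0, 0.001, 0, 0, 0, 0.001, 0, 0, 0, 0.001, 0], "fingers": 0.2}}

```text
time_s: 30.15
position: [0.4747, -0.2355, 0.0656]
ee_rot: [-1.996, 1.571, 2.686]
force: [-0.3, -0.2, -0.0]
width: 0.0338
```

Request:
{"method": "drive_tool", "body": {"motion": [0, 0, 0.015, 0, 0, 0, 0.03, 0, 0, 0, 0.06, 0, 0, 0, 0.1, 0, 0, 0, 0.14, 0, 0, 0, 0.17, 0, 0, 0, 0.17, 0]}}

```text
time_s: 30.85
position: [0.4773, -0.2368, 0.2403]
ee_rot: [1.118, 1.562, -0.483]
force: [0.8, -0.1, -0.4]
width: 0.0342
```

```bash
python3 - <<'E'
from look import *
st(); see("scene",(300,170,430,310),4,"pics/c5.png",.6)
E
```

```text
p [ 0.4773 -0.2368  0.2403] psi -0.03 F [ 0.8 -0.1 -0.4] w 0.0342 t 30.85
```

View pics/c5.png

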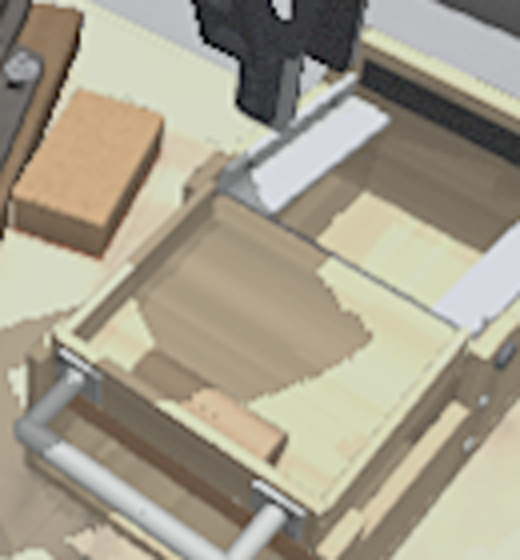

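Request:
{"method": "drive_tool", "body": {"motion": [0, 0.045, 0, 0.03, 0, 0.09, 0, 0.07, 0.001, 0.135, 0, 0.11, 0.002, 0.18, 0, 0.15, 0.003, 0.225, 0, 0.19, 0.004, 0.27, 0, 0.23, 0.005, 0.315, 0, 0.245, 0.006, 0.36, 0, 0.245, 0.007, 0.4, 0, 0.245, 0.0076, 0.4205, 0, 0.245], "fingers": 0.05}}

```text
time_s: 31.9
position: [0.4813, 0.1876, 0.2341]
ee_rot: [-1.643, 1.568, -2.996]
force: [0.0, 0.6, 0.7]
width: 0.0409
```

Request:
{"method": "drive_tool", "body": {"motion": [0, 0, -0.03, 0, 0, 0, -0.06, 0, 0, 0, -0.09, 0, 0, 0, -0.12, 0, 0, 0, -0.14, 0, 0, 0, -0.15, 0, 0, 0, -0.15, 0]}}

```text
time_s: 32.6
position: [0.4807, 0.1844, 0.0837]
ee_rot: [-1.442, 1.566, -2.797]
force: [-0.3, -0.1, 0.4]
width: 0.0407
```

```bash
python3 - <<'E'
from look import *
st(); f=see("top",(310,140,410,280),4,"pics/c6.png",.8)
see("scene",(150,100,290,240),4,"pics/c7.png",.6)
a=proj(f,(.5655-.1131,-.238+.0034,.0978)); print((a-[310,140])*4)
E
```

```text
p [0.4807 0.1844 0.0837] psi 0.2149 F [-0.3 -0.1  0.4] w 0.0407 t 32.6
[184.58730693 427.72309958]
```

View pics/c6.png

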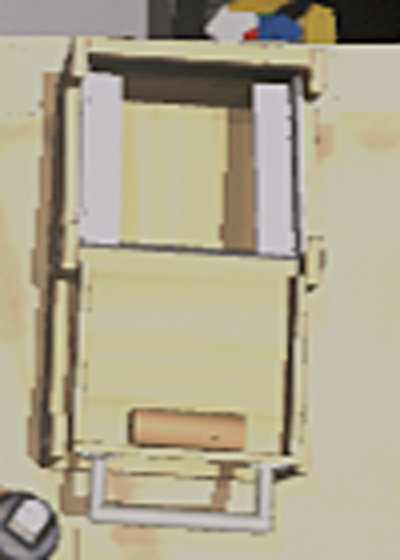

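View pics/c7.png

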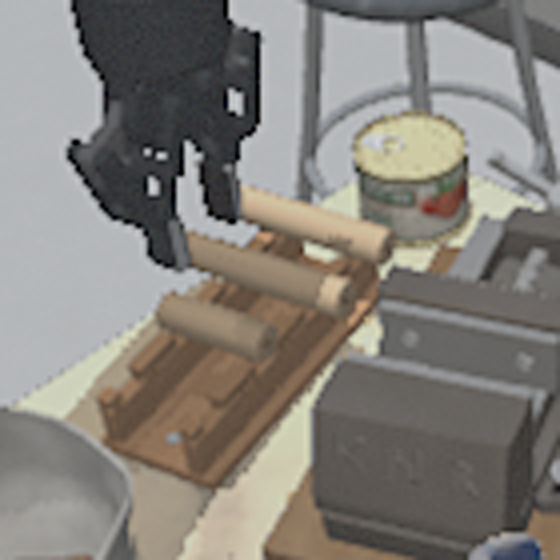

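Request:
{"method": "drive_tool", "body": {"motion": [0.001, 0, -0.02, 0, 0.001, 0, -0.035, 0, 0.001, 0, -0.05, 0, 0.001, 0, -0.06, 0, 0.001, 0, -0.064, 0, 0.001, 0, -0.064, 0]}}

```text
time_s: 33.3
position: [0.4836, 0.1851, 0.0219]
ee_rot: [1.771, 1.571, 0.415]
force: [-0.0, 0.5, -0.1]
width: 0.0405
```

Request:
{"method": "drive_tool", "body": {"motion": [0, 0, 0, 0, 0, 0, 0, 0, 0, 0, 0, 0, 0, 0, 0, 0, 0, 0, 0, 0, 0, 0, 0, 0], "fingers": 1}}

```text
time_s: 33.9
position: [0.4821, 0.1847, 0.0222]
ee_rot: [-1.47, 1.569, -2.825]
force: [-5.4, -0.8, 3.2]
width: 0.0215
```

Request:
{"method": "drive_tool", "body": {"motion": [0, 0, 0.01, 0, 0, 0, 0.03, 0, 0, 0, 0.06, 0, 0, 0, 0.1, 0, 0, 0, 0.14, 0, 0, 0, 0.18, 0, 0, 0, 0.21, 0, 0, 0, 0.22, 0, 0, 0, 0.22, 0]}}

```text
time_s: 34.8
position: [0.4846, 0.1854, 0.2439]
ee_rot: [1.69, 1.566, 0.334]
force: [-0.3, -0.1, -0.6]
width: 0.0214
```

```bash
python3 - <<'E'
from look import *
st(); see("scene",(140,20,280,170),4,"pics/c8.png",.6)
g=grab("scene"); S=monitor.observe()["position"]; d=np.array([-np.sin(.215),np.cos(.215),0])
for t in(-.035,0,.035): print(t,((proj(g,S+[0,0,.037]+t*d)-[140,20])*4).round(0))
E
```

```text
p [0.4846 0.1854 0.2439] psi 0.215 F [-0.3 -0.1 -0.6] w 0.0214 t 34.8
-0.035 [244. 311.]
0 [185. 295.]
0.035 [127. 278.]
```

View pics/c8.png

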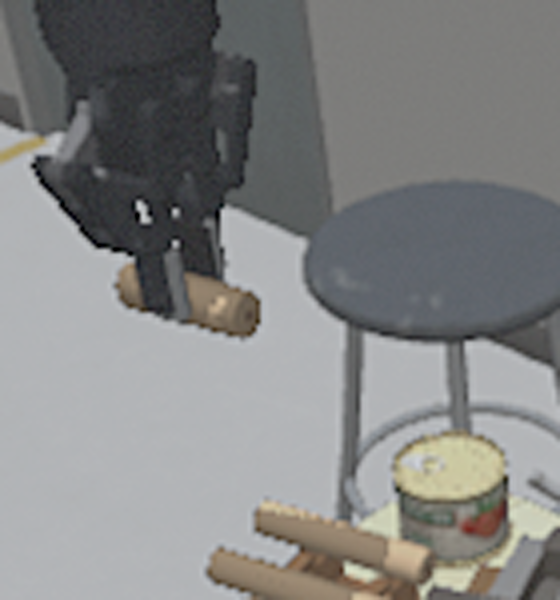

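Request:
{"method": "drive_tool", "body": {"motion": [0, -0.02, 0, -0.02, 0.002, -0.06, 0, -0.06, 0.004, -0.105, 0, -0.1, 0.006, -0.15, 0, -0.14, 0.008, -0.195, 0, -0.18, 0.01, -0.24, 0, -0.22, 0.012, -0.285, 0, -0.245, 0.013, -0.33, 0, -0.245, 0.014, -0.375, 0, -0.245, 0.0145, -0.421, 0, -0.245]}}

```text
time_s: 35.9
position: [0.4966, -0.2374, 0.2394]
ee_rot: [-2.034, 1.567, 2.649]
force: [0.7, -0.3, -0.1]
width: 0.0215
```

Request:
{"method": "drive_tool", "body": {"motion": [0, 0, -0.03, 0, 0, 0, -0.06, 0, 0, 0, -0.09, 0, 0, 0, -0.12, 0, 0, 0, -0.14, 0, 0, 0, -0.155, 0, 0, 0, -0.163, 0, 0, 0, -0.167, 0, 0, 0, -0.17, 0, 0, 0, -0.17, 0]}}

```text
time_s: 36.9
position: [0.4979, -0.236, 0.0717]
ee_rot: [1.011, 1.571, -0.59]
force: [-0.0, 0.4, 0.0]
width: 0.0213
```

```bash
python3 - <<'E'
from look import *
st(); see("scene",(300,170,430,310),4,"pics/c9.png",.6)
E
```

```text
p [ 0.4979 -0.236   0.0717] psi -0.03 F [-0.   0.4  0. ] w 0.0213 t 36.9
```

View pics/c9.png

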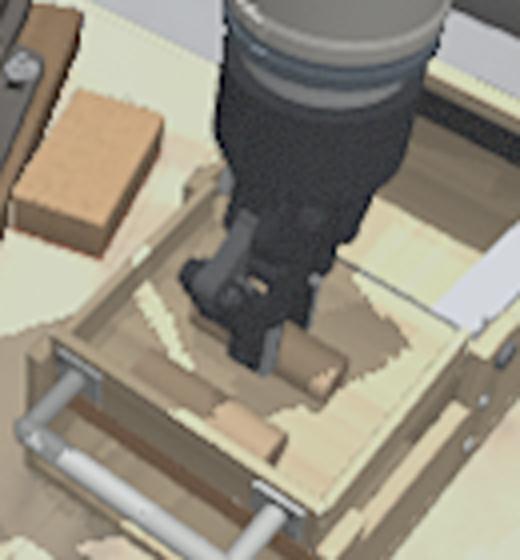

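Request:
{"method": "drive_tool", "body": {"motion": [0, 0, -0.001, 0, 0, 0, -0.002, 0, 0, 0, -0.002, 0]}}

```text
time_s: 37.25
position: [0.4982, -0.2362, 0.0701]
ee_rot: [1.141, 1.57, -0.46]
force: [-0.6, 0.4, 1.2]
width: 0.0217
```

Request:
{"method": "drive_tool", "body": {"motion": [0, 0, 0, 0, 0, 0, 0, 0, 0, 0, 0, 0, 0, 0, 0, 0, 0, 0, 0, 0], "fingers": 0.22}}

```text
time_s: 37.75
position: [0.4978, -0.236, 0.0697]
ee_rot: [-1.929, 1.571, 2.753]
force: [-0.1, 0.3, 0.3]
width: 0.0334
```

Request:
{"method": "drive_tool", "body": {"motion": [0, 0, 0.015, 0, 0, 0, 0.03, 0, 0, 0, 0.06, 0, 0, 0, 0.1, 0, 0, 0, 0.14, 0, 0, 0, 0.17, 0, 0, 0, 0.17, 0]}}

```text
time_s: 38.45
position: [0.5004, -0.2372, 0.2445]
ee_rot: [1.139, 1.562, -0.462]
force: [0.5, -0.5, -0.1]
width: 0.0337
```

```bash
python3 - <<'E'
from look import *
st(); see("scene",(300,170,430,310),4,"pics/c10.png",.6)
E
```

```text
p [ 0.5004 -0.2372  0.2445] psi -0.03 F [ 0.5 -0.5 -0.1] w 0.0337 t 38.45
```

View pics/c10.png

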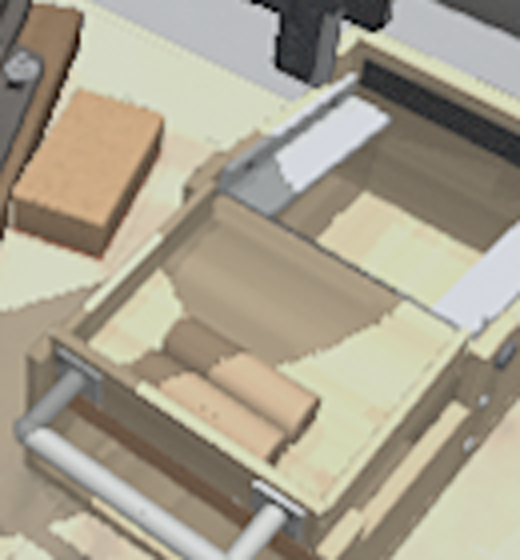

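Request:
{"method": "drive_tool", "body": {"motion": [0, 0.045, 0, 0.03, 0.003, 0.09, 0, 0.07, 0.007, 0.135, 0, 0.11, 0.011, 0.18, 0, 0.15, 0.015, 0.225, 0, 0.19, 0.019, 0.27, 0, 0.23, 0.023, 0.315, 0, 0.245, 0.027, 0.36, 0, 0.245, 0.03, 0.4, 0, 0.245, 0.032, 0.42, 0, 0.245], "fingers": 0.05}}

```text
time_s: 39.5
position: [0.5289, 0.1868, 0.2379]
ee_rot: [-1.682, 1.568, -3.036]
force: [0.1, -0.4, 0.1]
width: 0.0407
```

```bash
python3 - <<'E'
from look import *
st(); f=see("top",(150,140,230,280),4,"pics/d1.png",.8)
g=see("scene",(165,110,290,225),6,"pics/d2.png",.7)
E
```

```text
p [0.5289 0.1868 0.2379] psi 0.2173 F [ 0.1 -0.4  0.1] w 0.0407 t 39.5
```

View pics/d1.png

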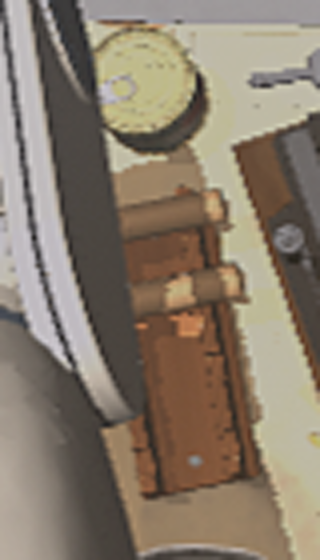

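View pics/d2.png

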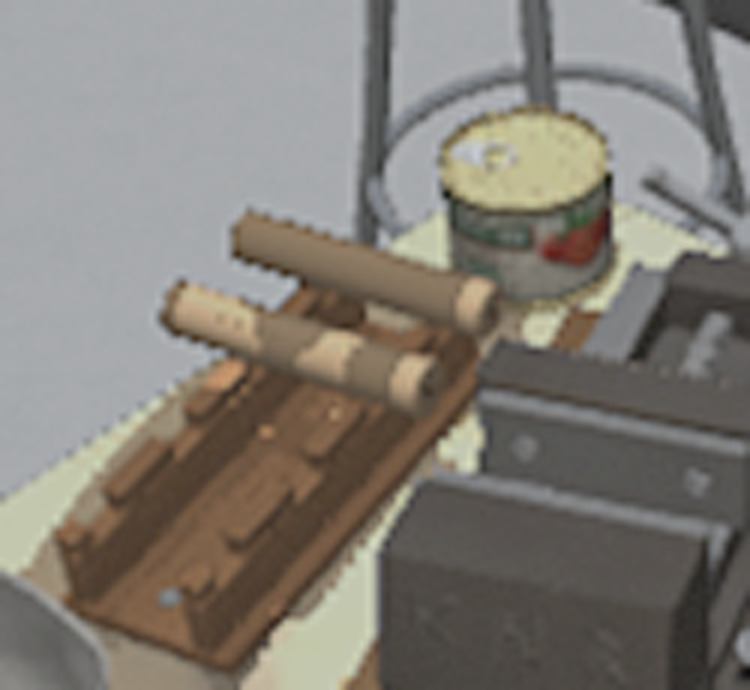

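```bash
python3 - <<'E'
from h import *
g=grab("scene")
Q=lambda x,y:(165+x/6-.4,110+y/6-.4)
A,B=onz(g,*Q(72,530),.046),onz(g,*Q(205,585),.046); print(A,B,np.linalg.norm(A-B),(A+B)/2)
ax=np.array([np.cos(.217),np.sin(.217)]); ay=np.array([-ax[1],ax[0]])
m=((A+B)/2)[:2]
for n,p in dict(S2=(.431,.1705),S1=(.4823,.185),L2=(.530,.2),L1=(.579,.214)).items(): print(n,(np.array(p)-m)@ax,(np.array(p)-m)@ay)
E
```

```text
[0.41048349 0.19786047 0.046     ] [0.42246459 0.1370531  0.046     ] 0.06197647066999198 [0.41647404 0.16745678 0.046     ]
S2 0.01484049856183572 -0.00015560488763283165
S1 0.06805926173518421 0.002959398531152926
L2 0.11787010350062134 0.007337759253910652
L1 0.16873515638235387 0.01045968099196638
```

Request:
{"method": "drive_tool", "body": {"motion": [0.0006, 0.013, -0.03, -0.002, 0.0006, 0.013, -0.06, -0.002, 0.0006, 0.013, -0.09, -0.002, 0.0006, 0.013, -0.12, -0.002, 0.0006, 0.013, -0.14, -0.002, 0.0006, 0.013, -0.155, -0.002, 0.0006, 0.013, -0.155, -0.002]}}

```text
time_s: 40.35
position: [0.5287, 0.1954, 0.0824]
ee_rot: [-1.422, 1.566, -2.78]
force: [-0.5, -0.6, 0.2]
width: 0.0402
```

```bash
python3 - <<'E'
from look import *
st(); g=see("scene",(150,100,290,240),4,"pics/d3.png",.6)
p=monitor.observe()["position"]
print(((proj(g,p+[0,0,.029])-[150,100])*4).round(0))
for q in[(.530,.2,.057)]: print(((proj(g,q)-[150,100])*4).round(0))
E
```

```text
p [0.5287 0.1954 0.0824] psi 0.2119 F [-0.5 -0.6  0.2] w 0.0402 t 40.35
[249. 196.]
[258. 269.]
```

View pics/d3.png

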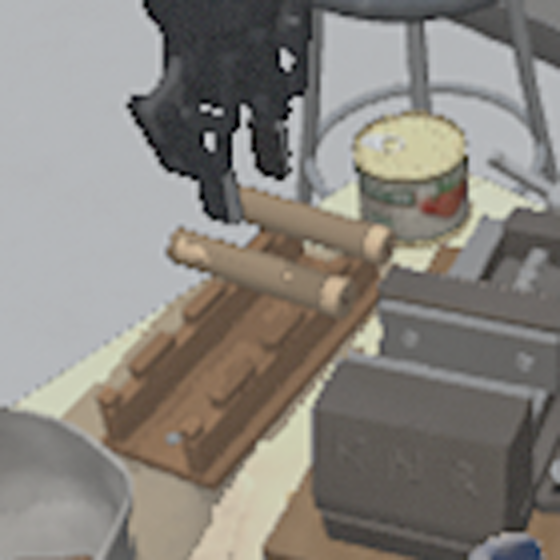

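Request:
{"method": "drive_tool", "body": {"motion": [0.001, 0.001, -0.02, 0.003, 0.001, 0.001, -0.035, 0.003, 0.001, 0.001, -0.05, 0.003, 0.001, 0.001, -0.058, 0.003, 0.001, 0.001, -0.062, 0.003, 0.001, 0.001, -0.062, 0.003]}}

```text
time_s: 41.0
position: [0.5312, 0.1979, 0.0223]
ee_rot: [-1.437, 1.57, -2.792]
force: [-0.3, -0.3, -0.4]
width: 0.0404
```

Request:
{"method": "drive_tool", "body": {"motion": [0, 0, 0, 0, 0, 0, 0, 0, 0, 0, 0, 0, 0, 0, 0, 0, 0, 0, 0, 0, 0, 0, 0, 0], "fingers": 1}}

```text
time_s: 41.6
position: [0.532, 0.1982, 0.0232]
ee_rot: [1.678, 1.57, 0.323]
force: [1.0, 0.4, 4.1]
width: 0.0211
```

Request:
{"method": "drive_tool", "body": {"motion": [0, 0, 0.01, 0, 0, 0, 0.03, 0, 0, 0, 0.06, 0, 0, 0, 0.1, 0, 0, 0, 0.14, 0, 0, 0, 0.18, 0, 0, 0, 0.21, 0, 0, 0, 0.22, 0, 0, 0, 0.22, 0]}}

```text
time_s: 42.5
position: [0.5317, 0.1981, 0.244]
ee_rot: [1.725, 1.569, 0.371]
force: [0.3, 0.5, -1.3]
width: 0.0215
```

```bash
python3 - <<'E'
from look import *
st(); see("scene",(160,10,300,160),4,"pics/d4.png",.6)
g=grab("scene"); S=monitor.observe()["position"]; d=np.array([-np.sin(.215),np.cos(.215),0])
for t in(-.06,0,.06): print(t,((proj(g,S+[0,0,.037]+t*d)-[160,10])*4).round(0))
E
```

```text
p [0.5317 0.1981 0.244 ] psi 0.216 F [ 0.3  0.5 -1.3] w 0.0215 t 42.5
-0.06 [261. 314.]
0 [161. 288.]
0.06 [ 66. 263.]
```

View pics/d4.png

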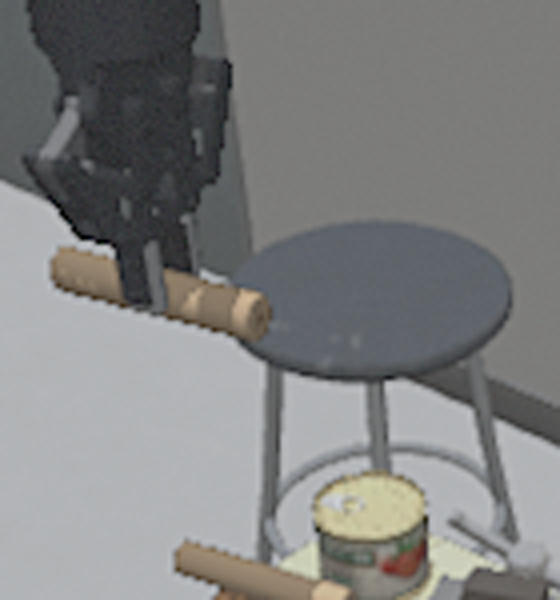

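Request:
{"method": "drive_tool", "body": {"motion": [0, -0.02, 0, -0.02, -0.001, -0.06, 0, -0.06, -0.002, -0.105, 0, -0.1, -0.003, -0.15, 0, -0.14, -0.004, -0.195, 0, -0.18, -0.005, -0.24, 0, -0.22, -0.006, -0.285, 0, -0.246, -0.007, -0.33, 0, -0.246, -0.009, -0.38, 0, -0.246, -0.01, -0.436, 0, -0.246]}}

```text
time_s: 43.6
position: [0.5199, -0.2332, 0.2402]
ee_rot: [-2.008, 1.566, 2.675]
force: [0.7, 0.4, 0.2]
width: 0.0212
```

Request:
{"method": "drive_tool", "body": {"motion": [0, 0, -0.03, 0, 0, 0, -0.06, 0, 0, 0, -0.09, 0, 0, 0, -0.11, 0, 0, 0, -0.125, 0, 0, 0, -0.13, 0, 0, 0, -0.13, 0]}}

```text
time_s: 44.3
position: [0.5209, -0.2316, 0.1116]
ee_rot: [-1.983, 1.568, 2.699]
force: [-1.1, 0.5, -0.7]
width: 0.0214
```

```bash
python3 - <<'E'
from look import *
st(); see("scene",(300,150,440,300),4,"pics/d5.png",.6)
E
```

```text
p [ 0.5209 -0.2316  0.1116] psi -0.0299 F [-1.1  0.5 -0.7] w 0.0214 t 44.3
```

View pics/d5.png

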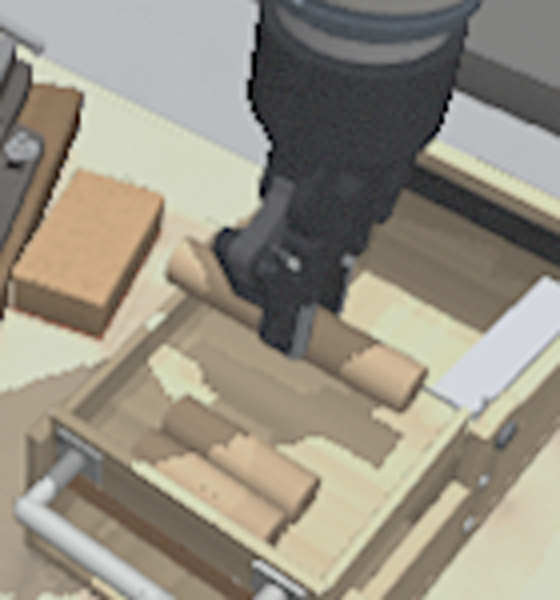

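Request:
{"method": "drive_tool", "body": {"motion": [0, -0.003, 0, 0, 0, -0.0065, -0.01, 0, 0, -0.0065, -0.015, 0, 0, -0.0065, -0.015, 0]}}

```text
time_s: 44.75
position: [0.5209, -0.2383, 0.0969]
ee_rot: [-2.009, 1.569, 2.674]
force: [-0.2, -0.4, 0.6]
width: 0.0214
```

```bash
python3 - <<'E'
from look import *
st(); g=see("scene",(320,170,420,280),6,"pics/d6.png",.6)
S=monitor.observe()["position"]; d=np.array([.03,1,0])
for t in(-.06,0,.06): print(t,((proj(g,S+[0,0,.036]+t*d)-[320,170])*6).round(0))
E
```

```text
p [ 0.5209 -0.2383  0.0969] psi -0.0303 F [-0.2 -0.4  0.6] w 0.0214 t 44.75
-0.06 [526. 506.]
0 [342. 400.]
0.06 [173. 301.]
```

View pics/d6.png

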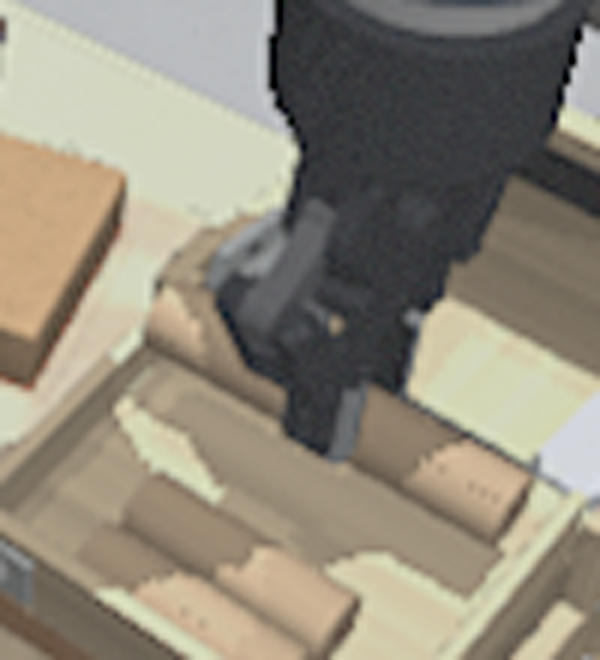

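Request:
{"method": "drive_tool", "body": {"motion": [0, -0.0015, -0.005, 0, 0, -0.0015, -0.01, 0, 0, -0.0015, -0.012, 0]}}

```text
time_s: 45.1
position: [0.5213, -0.2398, 0.0851]
ee_rot: [-2.033, 1.57, 2.65]
force: [-0.1, 0.3, -0.4]
width: 0.0214
```

```bash
python3 - <<'E'
from look import *
st(); g=see("scene",(320,170,420,280),6,"pics/d7.png",.6)
h=np.array([.5655,-.238]);ax=np.array([np.cos(.03),-np.sin(.03)]);ay=np.array([np.sin(.03),np.cos(.03)])
S=monitor.observe()["position"]
for y in(-.065,.065):
  q=h+ax*(-.044)+ay*y; print("wall",y,((proj(g,(*q,.091+.022))-[320,170])*6).round(0),((proj(g,(*q,.091))-[320,170])*6).round(0))
E
```

```text
p [ 0.5213 -0.2398  0.0851] psi -0.0301 F [-0.1  0.3 -0.4] w 0.0214 t 45.1
wall -0.065 [523. 556.] [509. 603.]
wall 0.065 [150. 335.] [144. 382.]
```

View pics/d7.png

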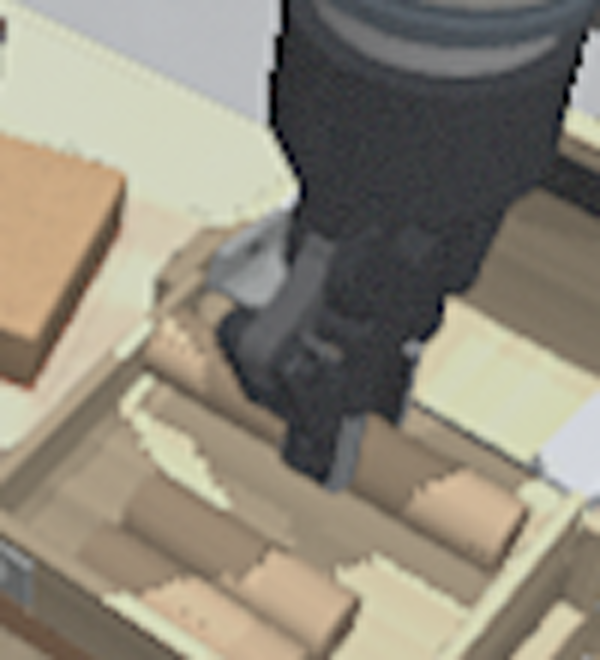

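Request:
{"method": "drive_tool", "body": {"motion": [0, -0.003, 0, 0, 0, -0.003, -0.004, 0, 0, -0.003, -0.008, 0, 0, -0.003, -0.01, 0, 0, -0.003, -0.01, 0]}}

```text
time_s: 45.65
position: [0.5213, -0.2429, 0.0752]
ee_rot: [-1.822, 1.57, 2.861]
force: [0.6, 0.2, 0.1]
width: 0.0215
```

```bash
python3 - <<'E'
from look import *
st(); g=see("scene",(320,170,420,280),6,"pics/d8.png",.6)
E
```

```text
p [ 0.5213 -0.2429  0.0752] psi -0.03 F [0.6 0.2 0.1] w 0.0215 t 45.65
```

View pics/d8.png

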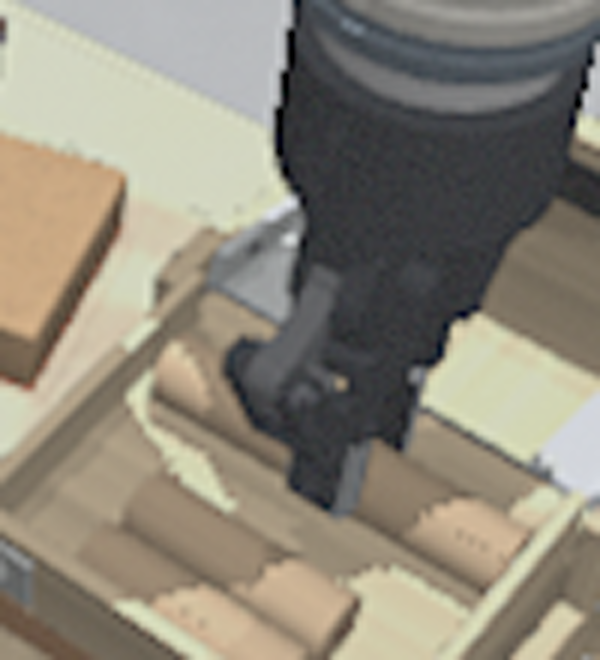

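Request:
{"method": "drive_tool", "body": {"motion": [0, 0, -0.002, 0, 0, 0, -0.003, 0, 0, 0, -0.003, 0]}}

```text
time_s: 46.0
position: [0.5216, -0.243, 0.0729]
ee_rot: [0.891, 1.571, -0.71]
force: [-0.5, 0.1, 1.3]
width: 0.0214
```

Request:
{"method": "drive_tool", "body": {"motion": [0, 0, 0, 0, 0, 0, 0, 0, 0, 0, 0, 0, 0, 0, 0, 0, 0, 0, 0, 0], "fingers": 0.22}}

```text
time_s: 46.5
position: [0.5215, -0.243, 0.0727]
ee_rot: [-1.347, 1.571, -2.948]
force: [0.7, -0.2, 0.7]
width: 0.0337
```

Request:
{"method": "drive_tool", "body": {"motion": [0, 0, 0.015, 0, 0, 0, 0.03, 0, 0, 0, 0.06, 0, 0, 0, 0.1, 0, 0, 0, 0.14, 0, 0, 0, 0.17, 0, 0, 0, 0.17, 0]}}

```text
time_s: 47.2
position: [0.5244, -0.2444, 0.2495]
ee_rot: [1.145, 1.56, -0.456]
force: [-0.2, -0.2, -0.1]
width: 0.0334
```

```bash
python3 - <<'E'
from look import *
st(); see("scene",(300,170,430,310),4,"pics/d9.png",.6)
E
```

```text
p [ 0.5244 -0.2444  0.2495] psi -0.03 F [-0.2 -0.2 -0.1] w 0.0334 t 47.2
```

View pics/d9.png

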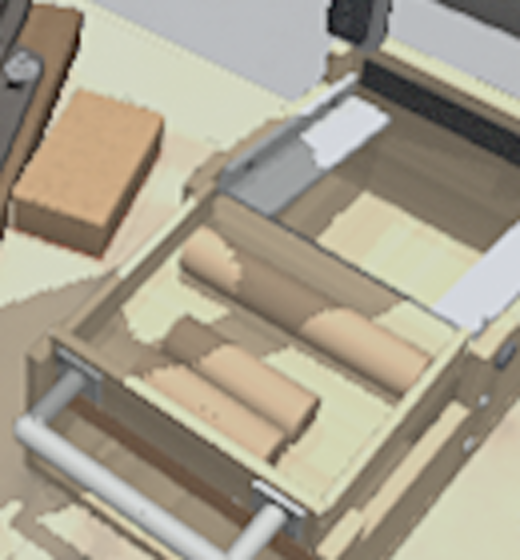

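Request:
{"method": "drive_tool", "body": {"motion": [0.003, 0.03, 0, 0.03, 0.008, 0.075, 0, 0.07, 0.014, 0.12, 0, 0.11, 0.02, 0.165, 0, 0.15, 0.026, 0.21, 0, 0.19, 0.032, 0.255, 0, 0.23, 0.038, 0.3, 0, 0.246, 0.044, 0.345, 0, 0.246, 0.05, 0.39, 0, 0.246, 0.056, 0.435, 0, 0.246], "fingers": 0.05}}

```text
time_s: 48.25
position: [0.5768, 0.1937, 0.2421]
ee_rot: [-1.428, 1.569, -2.783]
force: [0.9, -0.9, -0.2]
width: 0.0402
```

```bash
python3 - <<'E'
from look import *
st(); see("scene",(300,170,430,310),4,"pics/d10.png",.6);see("top",(310,140,410,280),4,"pics/d11.png",.8)
E
```

```text
p [0.5768 0.1937 0.2421] psi 0.2161 F [ 0.9 -0.9 -0.2] w 0.0402 t 48.25
```

View pics/d10.png

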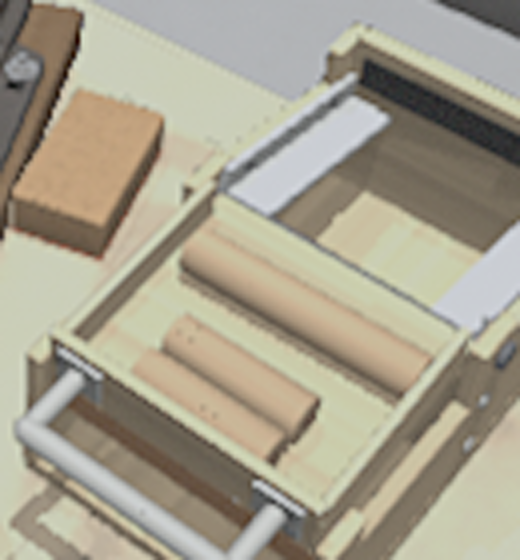

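View pics/d11.png

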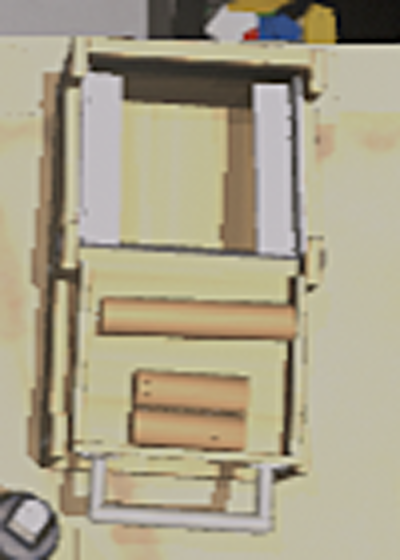

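The long blank's right end has ridden up on the right tray wall, about 6 mm too far to -y. I'll go back, regrip it and shift it.

Request:
{"method": "drive_tool", "body": {"motion": [-0.006, -0.045, 0, -0.03, -0.012, -0.09, 0, -0.07, -0.018, -0.135, 0, -0.11, -0.024, -0.18, 0, -0.15, -0.03, -0.225, 0, -0.19, -0.036, -0.27, 0, -0.23, -0.042, -0.315, 0, -0.246, -0.048, -0.36, 0, -0.246, -0.053, -0.4, 0, -0.246, -0.056, -0.435, 0, -0.246]}}

```text
time_s: 49.35
position: [0.5198, -0.2452, 0.2422]
ee_rot: [-1.794, 1.569, 2.887]
force: [0.9, -0.7, 0.2]
width: 0.0407
```

```bash
python3 - <<'E'
from look import *
st()
f=grab("top")
T=lambda x,y:(310+x/4-.375,140+y/4-.375)
for z in(.103,.108): print(onz(f,*T(100,316),z),onz(f,*T(297,318),z))
print("walls",onz(f,*T(83,330),.11),onz(f,*T(288,330),.11))
E
```

```text
p [ 0.5198 -0.2452  0.2422] psi -0.0314 F [ 0.9 -0.7  0.2] w 0.0407 t 49.35
[ 0.52156601 -0.17997086  0.103     ] [ 0.52374549 -0.30379847  0.103     ]
[ 0.52070388 -0.1793102   0.108     ] [ 0.52287312 -0.30255575  0.108     ]
walls [ 0.51122873 -0.168489    0.11      ] [ 0.51478238 -0.29630733  0.11      ]
```

Request:
{"method": "drive_tool", "body": {"motion": [0, 0, -0.03, 0, 0, 0, -0.06, 0, 0, 0, -0.09, 0, 0, 0, -0.12, 0, 0, 0, -0.145, 0, 0, 0, -0.16, 0, 0, 0, -0.168, 0, 0, 0, -0.168, 0]}}

```text
time_s: 50.2
position: [0.521, -0.2428, 0.074]
ee_rot: [-1.984, 1.569, 2.699]
force: [-0.1, -0.3, -0.0]
width: 0.0406
```

```bash
python3 - <<'E'
from look import *
st(); see("scene",(320,170,420,280),6,"pics/d12.png",.6)
E
```

```text
p [ 0.521  -0.2428  0.074 ] psi -0.0301 F [-0.1 -0.3 -0. ] w 0.0406 t 50.2
```

View pics/d12.png

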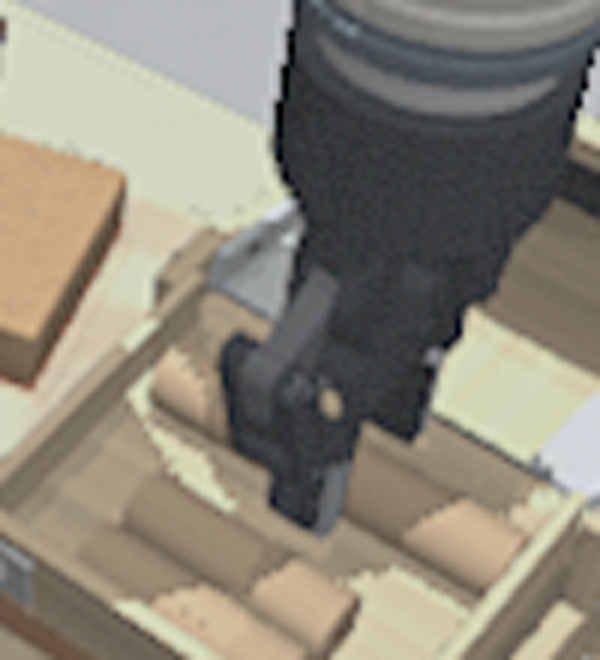

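Grip, lift slightly, and shift +5 mm in y.

Request:
{"method": "drive_tool", "body": {"motion": [0, 0, 0, 0, 0, 0, 0, 0, 0, 0, 0, 0, 0, 0, 0, 0, 0, 0, 0, 0, 0, 0, 0, 0], "fingers": 1}}

```text
time_s: 50.85
position: [0.5224, -0.2434, 0.0763]
ee_rot: [1.114, 1.569, -0.487]
force: [-1.5, 1.1, 7.0]
width: 0.0202
```

Request:
{"method": "drive_tool", "body": {"motion": [0, 0, 0.004, 0, 0, 0.002, 0.006, 0, 0, 0.0055, 0.006, 0, 0, 0.0055, 0.006, 0, 0, 0.0055, 0.003, 0, 0, 0.0055, 0.001, 0, 0, 0.0055, 0.001, 0]}}

```text
time_s: 51.55
position: [0.5216, -0.2374, 0.0762]
ee_rot: [-2.317, 1.57, 2.366]
force: [-2.1, 1.0, 8.7]
width: 0.0201
```

```bash
python3 - <<'E'
from look import *
st(); see("scene",(320,170,420,280),6,"pics/d13.png",.6)
E
```

```text
p [ 0.5216 -0.2374  0.0762] psi -0.03 F [-2.1  1.   8.7] w 0.0201 t 51.55
```

View pics/d13.png

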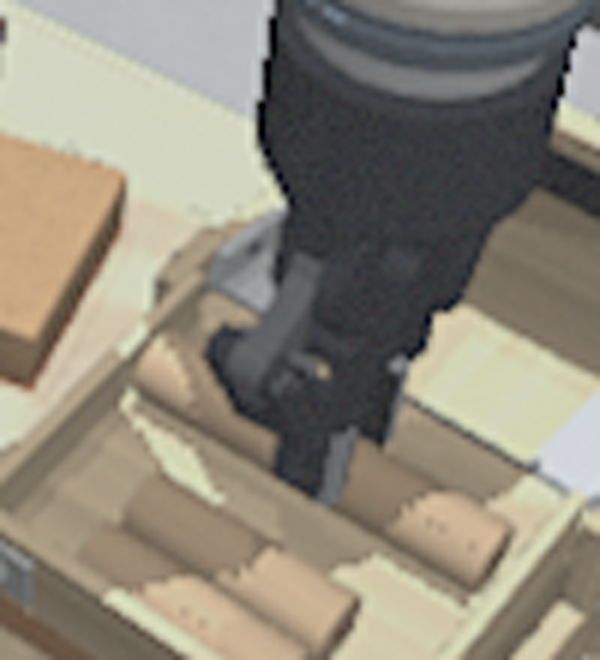

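Request:
{"method": "drive_tool", "body": {"motion": [0, 0, 0, 0, 0, 0, 0, 0, 0, 0, 0, 0, 0, 0, 0, 0, 0, 0, 0, 0], "fingers": 0.22}}

```text
time_s: 52.1
position: [0.5215, -0.2375, 0.0755]
ee_rot: [-1.95, 1.571, 2.733]
force: [-0.1, 0.6, -0.2]
width: 0.0334
```

Request:
{"method": "drive_tool", "body": {"motion": [0, 0, 0.015, 0, 0, 0, 0.03, 0, 0, 0, 0.06, 0, 0, 0, 0.1, 0, 0, 0, 0.14, 0, 0, 0, 0.168, 0, 0, 0, 0.168, 0]}}

```text
time_s: 52.8
position: [0.5243, -0.2388, 0.2503]
ee_rot: [1.153, 1.56, -0.448]
force: [-0.5, 0.4, 0.4]
width: 0.0333
```

```bash
python3 - <<'E'
from look import *
st(); see("scene",(300,170,430,310),4,"pics/d14.png",.6)
E
```

```text
p [ 0.5243 -0.2388  0.2503] psi -0.03 F [-0.5  0.4  0.4] w 0.0333 t 52.8
```

View pics/d14.png

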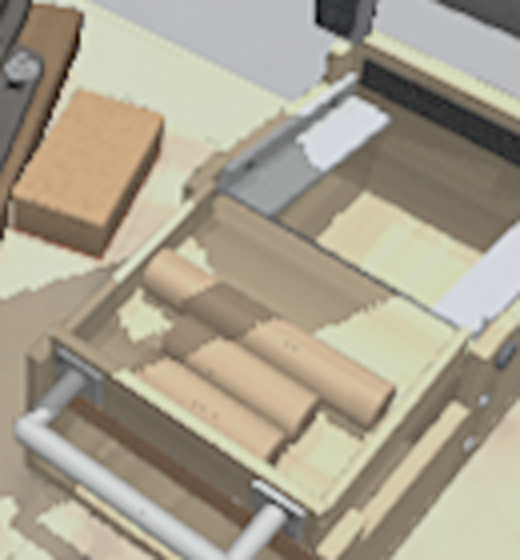

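The long blank now lies against the shorts. Next is the last one, L1.

Request:
{"method": "drive_tool", "body": {"motion": [0.006, 0.045, 0, 0.03, 0.012, 0.09, 0, 0.07, 0.018, 0.135, 0, 0.11, 0.024, 0.18, 0, 0.15, 0.03, 0.225, 0, 0.19, 0.036, 0.27, 0, 0.23, 0.042, 0.315, 0, 0.246, 0.048, 0.36, 0, 0.246, 0.054, 0.405, 0, 0.246, 0.0584, 0.4475, 0, 0.246], "fingers": 0.05}}

```text
time_s: 53.85
position: [0.5793, 0.2119, 0.2431]
ee_rot: [-1.493, 1.569, -2.847]
force: [0.7, -0.0, -0.8]
width: 0.0407
```

Request:
{"method": "drive_tool", "body": {"motion": [0, 0, -0.03, 0, 0, 0, -0.06, 0, 0, 0, -0.09, 0, 0, 0, -0.12, 0, 0, 0, -0.14, 0, 0, 0, -0.16, 0, 0, 0, -0.16, 0]}}

```text
time_s: 54.55
position: [0.5771, 0.2091, 0.0804]
ee_rot: [-1.459, 1.564, -2.813]
force: [-0.2, 0.6, -0.4]
width: 0.0406
```

```bash
python3 - <<'E'
from look import *
st(); g=see("scene",(150,90,290,230),4,"pics/e1.png",.6);see("top",(310,140,410,280),4,"pics/e2.png",.8)
p=monitor.observe()["position"]
print(((proj(g,p+[0,0,.029])-[150,90])*4).round(0),((proj(g,(.579,.214,.057))-[150,90])*4).round(0))
E
```

```text
p [0.5771 0.2091 0.0804] psi 0.216 F [-0.2  0.6 -0.4] w 0.0406 t 54.55
[296. 188.] [301. 260.]
```

View pics/e1.png

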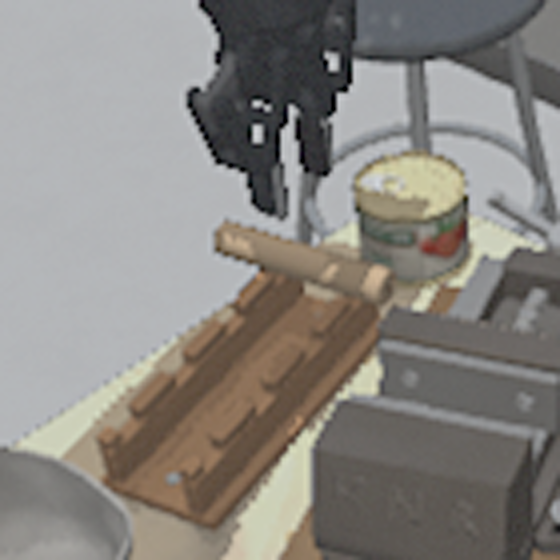

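View pics/e2.png

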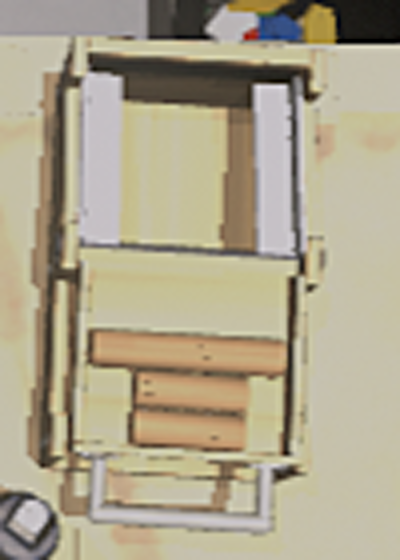

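```bash
python3 - <<'E'
from h import *
f=grab("top");g=grab("scene")
print(onz(f,150+140/4-.4,140+72/4-.4,.058), onz(g,150+412/4-.4,90+185/4-.4,.058))
E
```

```text
[0.68374277 0.21648257 0.058     ] [0.67911821 0.21640887 0.058     ]
```

Request:
{"method": "drive_tool", "body": {"motion": [0, 0, -0.02, 0, 0, 0, -0.035, 0, 0, 0, -0.05, 0, 0, 0, -0.056, 0, 0, 0, -0.06, 0, 0, 0, -0.06, 0]}}

```text
time_s: 55.35
position: [0.5798, 0.21, 0.0233]
ee_rot: [-1.467, 1.57, -2.822]
force: [-0.1, 0.0, 0.2]
width: 0.0403
```

```bash
python3 - <<'E'
from look import *
st(); see("scene",(180,110,280,210),6,"pics/e3.png",.6)
E
```

```text
p [0.5798 0.21   0.0233] psi 0.216 F [-0.1  0.   0.2] w 0.0403 t 55.35
```

View pics/e3.png

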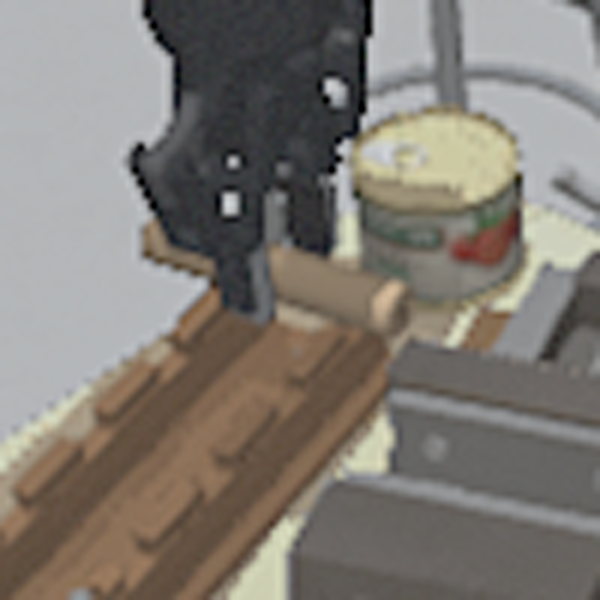

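Request:
{"method": "drive_tool", "body": {"motion": [0, 0, 0, 0, 0, 0, 0, 0, 0, 0, 0, 0, 0, 0, 0, 0, 0, 0, 0, 0, 0, 0, 0, 0], "fingers": 1}}

```text
time_s: 56.0
position: [0.5822, 0.2107, 0.025]
ee_rot: [1.665, 1.566, 0.31]
force: [5.5, 1.6, 2.8]
width: 0.021
```

Request:
{"method": "drive_tool", "body": {"motion": [0, 0, 0.01, 0, 0, 0, 0.03, 0, 0, 0, 0.06, 0, 0, 0, 0.1, 0, 0, 0, 0.14, 0, 0, 0, 0.18, 0, 0, 0, 0.21, 0, 0, 0, 0.22, 0, 0, 0, 0.22, 0]}}

```text
time_s: 56.9
position: [0.58, 0.2101, 0.245]
ee_rot: [1.722, 1.569, 0.367]
force: [-0.7, -0.2, -0.4]
width: 0.0208
```

```bash
python3 - <<'E'
from look import *
st(); g=see("scene",(190,0,310,130),4,"pics/e4.png",.6)
S=monitor.observe()["position"]; d=np.array([-np.sin(.215),np.cos(.215),0])
for t in(-.06,0,.06): print(t,((proj(g,S+[0,0,.034]+t*d)-[190,0])*4).round(0))
E
```

```text
p [0.58   0.2101 0.245 ] psi 0.216 F [-0.7 -0.2 -0.4] w 0.0208 t 56.9
-0.06 [194. 311.]
0 [ 97. 286.]
0.06 [  4. 263.]
```

View pics/e4.png

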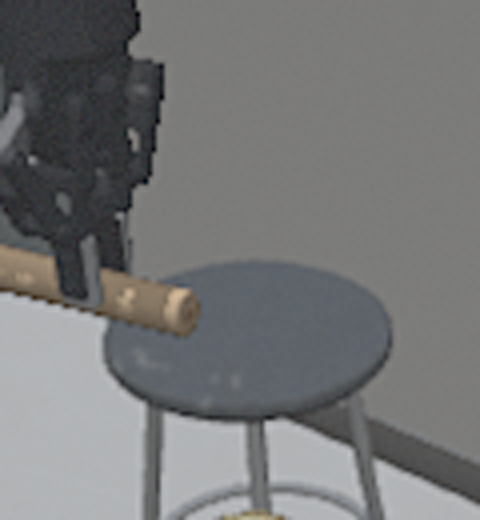

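Request:
{"method": "drive_tool", "body": {"motion": [-0.001, -0.02, 0, -0.02, -0.004, -0.06, 0, -0.06, -0.008, -0.105, 0, -0.1, -0.012, -0.15, 0, -0.14, -0.016, -0.195, 0, -0.18, -0.02, -0.24, 0, -0.22, -0.024, -0.285, 0, -0.246, -0.028, -0.33, 0, -0.246, -0.031, -0.375, 0, -0.246, -0.0345, -0.42, 0, -0.246]}}

```text
time_s: 57.95
position: [0.5435, -0.2111, 0.241]
ee_rot: [-1.959, 1.566, 2.723]
force: [0.9, 0.0, -0.0]
width: 0.021
```

Request:
{"method": "drive_tool", "body": {"motion": [0, -0.02, 0, 0, 0, -0.031, -0.03, 0, 0, -0.031, -0.06, 0, 0, -0.031, -0.09, 0, 0, -0.031, -0.12, 0, 0, -0.031, -0.13, 0, 0, -0.031, -0.14, 0, 0, -0.031, -0.145, 0, 0, -0.031, -0.145, 0]}}

```text
time_s: 58.85
position: [0.5455, -0.2409, 0.0986]
ee_rot: [-1.983, 1.571, 2.699]
force: [0.7, 0.5, -0.8]
width: 0.0211
```

```bash
python3 - <<'E'
from look import *
st(); g=see("scene",(320,170,440,280),6,"pics/e5.png",.6)
S=monitor.observe()["position"]; d=np.array([.03,1,0])
for t in(-.06,0,.06): print(t,((proj(g,S+[0,0.0035,.034]+t*d)-[320,170])*6).round(0))
E
```

```text
p [ 0.5455 -0.2409  0.0986] psi -0.03 F [ 0.7  0.5 -0.8] w 0.0211 t 58.85
-0.06 [565. 452.]
0 [384. 349.]
0.06 [216. 254.]
```

View pics/e5.png

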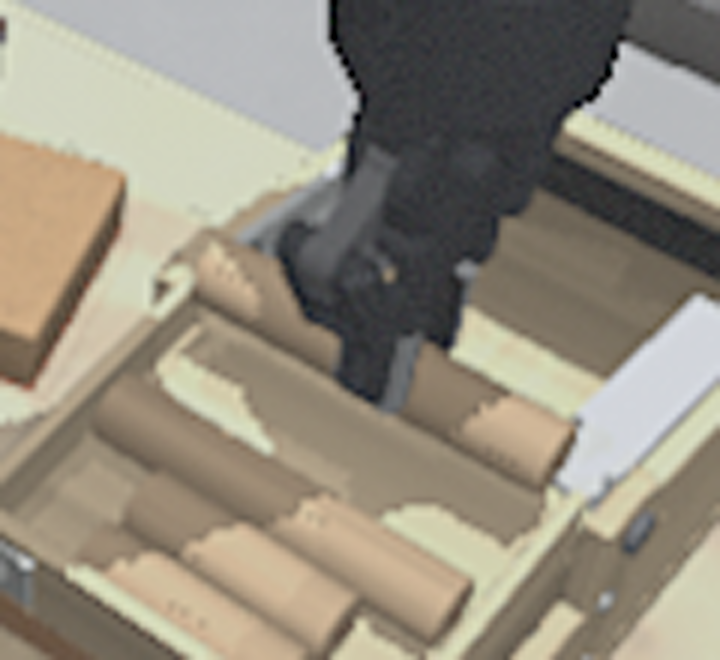

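Request:
{"method": "drive_tool", "body": {"motion": [0, -0.001, -0.006, 0, 0, -0.001, -0.012, 0, 0, -0.001, -0.017, 0, 0, -0.001, -0.02, 0, 0, -0.001, -0.02, 0]}}

```text
time_s: 59.4
position: [0.5451, -0.2418, 0.0781]
ee_rot: [-1.986, 1.57, 2.696]
force: [-0.5, -0.1, 0.1]
width: 0.021
```

```bash
python3 - <<'E'
from look import *
st(); g=see("scene",(320,170,440,280),6,"pics/e6.png",.6)
E
```

```text
p [ 0.5451 -0.2418  0.0781] psi -0.03 F [-0.5 -0.1  0.1] w 0.021 t 59.4
```

View pics/e6.png

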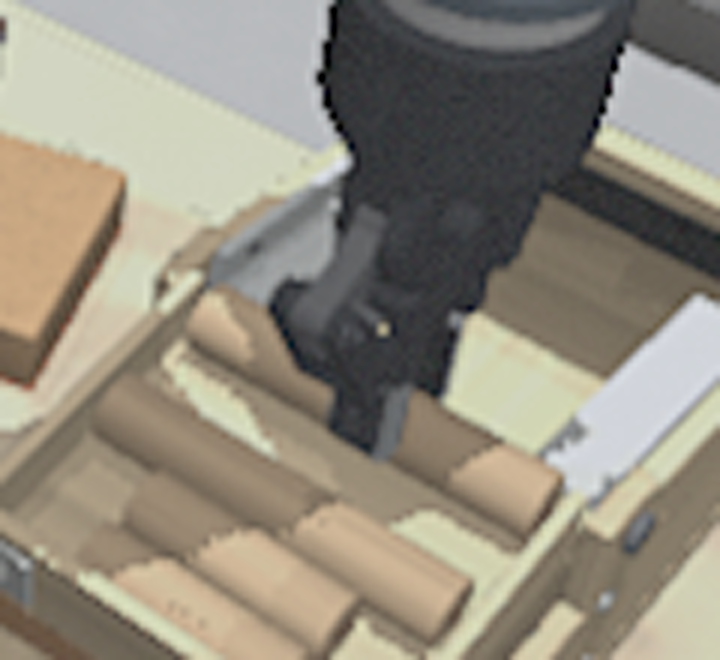

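Request:
{"method": "drive_tool", "body": {"motion": [0, 0, -0.001, 0, 0, 0, -0.002, 0, 0, 0, -0.002, 0]}}

```text
time_s: 59.75
position: [0.5455, -0.242, 0.0767]
ee_rot: [1.374, 1.571, -0.226]
force: [-0.0, 1.3, 0.5]
width: 0.021
```

Request:
{"method": "drive_tool", "body": {"motion": [0, 0, 0, 0, 0, 0, 0, 0, 0, 0, 0, 0, 0, 0, 0, 0, 0, 0, 0, 0], "fingers": 0.25}}

```text
time_s: 60.25
position: [0.5455, -0.242, 0.0768]
ee_rot: [1.105, 1.571, -0.496]
force: [0.0, -0.3, 0.1]
width: 0.0319
```

Request:
{"method": "drive_tool", "body": {"motion": [0, 0, 0.01, 0, 0, 0, 0.02, 0, 0, 0, 0.05, 0, 0, 0, 0.09, 0, 0, 0, 0.13, 0, 0, 0, 0.17, 0, 0, 0, 0.17, 0]}}

```text
time_s: 60.95
position: [0.5489, -0.2436, 0.2543]
ee_rot: [1.162, 1.559, -0.438]
force: [1.2, 0.6, -0.2]
width: 0.0323
```

```bash
python3 - <<'E'
from look import *
st(); see("scene",(300,170,430,310),4,"pics/e7.png",.6)
E
```

```text
p [ 0.5489 -0.2436  0.2543] psi -0.0299 F [ 1.2  0.6 -0.2] w 0.0323 t 60.95
```

View pics/e7.png

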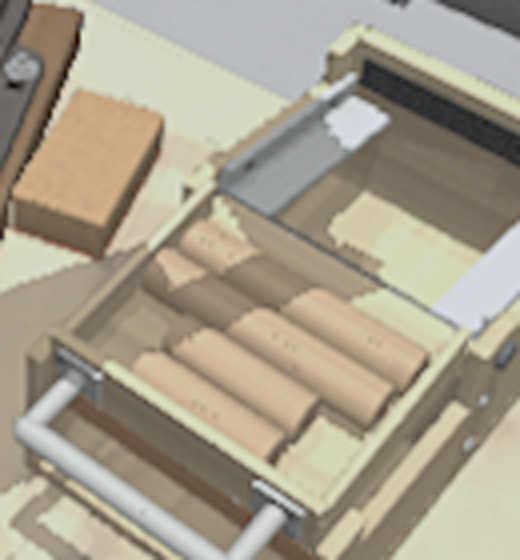

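All four lie side by side in the tray. Now the bar.

Request:
{"method": "drive_tool", "body": {"motion": [-0.03, 0.002, 0, 0, -0.06, 0.004, 0, 0, -0.09, 0.006, 0, 0, -0.12, 0.008, 0, 0, -0.1485, 0.009, 0, 0, -0.1485, 0.009, -0.03, 0, -0.1485, 0.009, -0.07, 0, -0.1485, 0.009, -0.11, 0, -0.1485, 0.009, -0.125, 0, -0.1485, 0.009, -0.125, 0], "fingers": 0.3}}

```text
time_s: 62.0
position: [0.3946, -0.2315, 0.1191]
ee_rot: [-2.097, 1.564, 2.585]
force: [0.1, -0.0, 1.4]
width: 0.0303
```

```bash
python3 - <<'E'
from look import *
st(); g=see("scene",(270,160,420,310),4,"pics/f1.png",.6)
p=monitor.observe()["position"]
print(((proj(g,p+[0,0,.025])-[270,160])*4).round(0),((proj(g,(.397,-.233,.092))-[270,160])*4).round(0))
see("top",(310,140,410,280),4,"pics/f2.png",.8)
E
```

```text
p [ 0.3946 -0.2315  0.1191] psi -0.0301 F [ 0.1 -0.   1.4] w 0.0303 t 62.0
[251. 466.] [246. 542.]
```

View pics/f1.png

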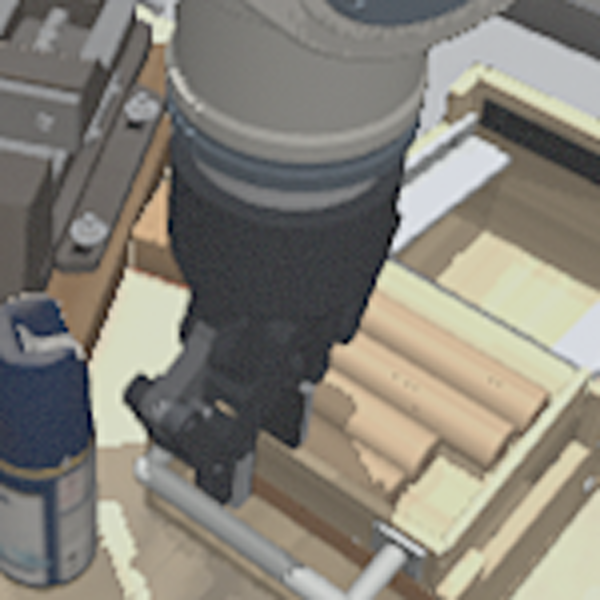

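View pics/f2.png

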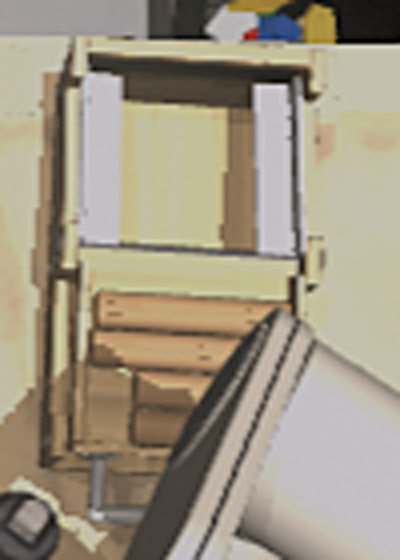

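Request:
{"method": "drive_tool", "body": {"motion": [0.001, 0, -0.01, 0, 0.001, 0, -0.02, 0, 0.001, 0, -0.03, 0, 0.001, 0, -0.036, 0, 0.001, 0, -0.036, 0]}}

```text
time_s: 62.6
position: [0.3973, -0.2325, 0.0847]
ee_rot: [-2.09, 1.569, 2.592]
force: [-0.2, 0.6, 0.6]
width: 0.0296
```

```bash
python3 - <<'E'
from look import *
st(); g=see("scene",(280,230,380,330),6,"pics/f3.png",.6)
E
```

```text
p [ 0.3973 -0.2325  0.0847] psi -0.0299 F [-0.2  0.6  0.6] w 0.0296 t 62.6
```

View pics/f3.png

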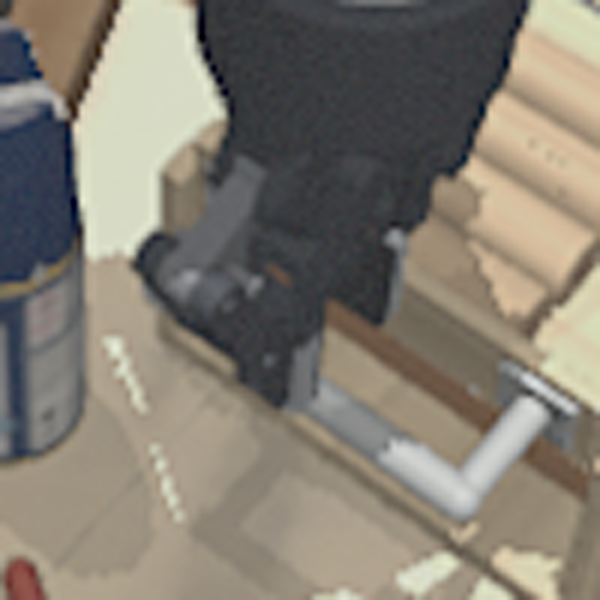

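Request:
{"method": "drive_tool", "body": {"motion": [0, 0, -0.006, 0, 0, 0, -0.012, 0, 0, 0, -0.018, 0, 0, 0, -0.022, 0, 0, 0, -0.025, 0, 0, 0, -0.025, 0]}}

```text
time_s: 63.25
position: [0.3977, -0.2328, 0.0602]
ee_rot: [-2.082, 1.57, 2.601]
force: [-0.0, 0.1, -0.1]
width: 0.0298
```

```bash
python3 - <<'E'
from look import *
st(); g=see("scene",(280,230,380,330),6,"pics/f4.png",.6)
E
```

```text
p [ 0.3977 -0.2328  0.0602] psi -0.03 F [-0.   0.1 -0.1] w 0.0298 t 63.25
```

View pics/f4.png

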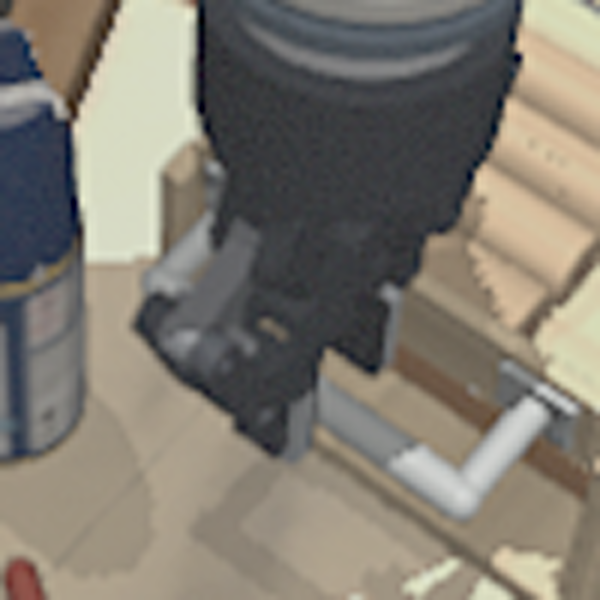

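Request:
{"method": "drive_tool", "body": {"motion": [0, 0, -0.003, 0, 0, 0, -0.005, 0, 0, 0, -0.005, 0]}}

```text
time_s: 63.6
position: [0.3978, -0.2329, 0.0555]
ee_rot: [-2.071, 1.57, 2.612]
force: [0.6, 0.7, -1.1]
width: 0.0298
```

Request:
{"method": "drive_tool", "body": {"motion": [0, 0, 0, 0, 0, 0, 0, 0, 0, 0, 0, 0, 0, 0, 0, 0, 0, 0, 0, 0, 0, 0, 0, 0], "fingers": 1}}

```text
time_s: 64.2
position: [0.3969, -0.2328, 0.0559]
ee_rot: [-1.751, 1.569, 2.932]
force: [-4.5, -2.2, 5.2]
width: 0.0094
```

```bash
python3 - <<'E'
from look import *
st(); g=see("scene",(280,190,400,330),4,"pics/f5.png",.6)
E
```

```text
p [ 0.3969 -0.2328  0.0559] psi -0.0297 F [-4.5 -2.2  5.2] w 0.0094 t 64.2
```

View pics/f5.png

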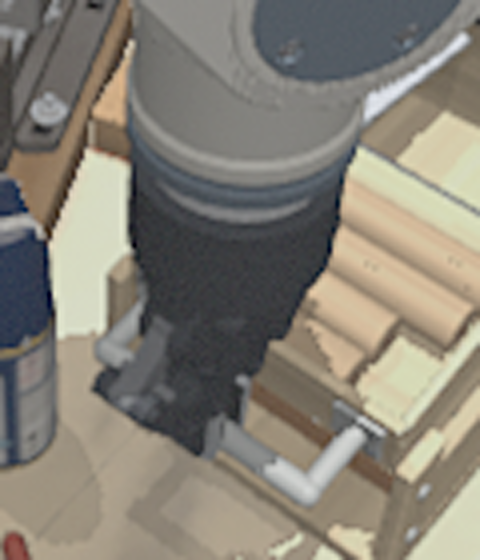

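Request:
{"method": "drive_tool", "body": {"motion": [0.0001, 0, 0.005, 0, 0.0002, 0, 0.01, 0, 0.0005, 0, 0.0168, 0, 0.001, 0, 0.0218, 0, 0.0017, 0, 0.0268, 0, 0.0027, 0, 0.0334, 0, 0.0037, 0, 0.0384, 0, 0.0049, 0, 0.0433, 0, 0.0066, 0, 0.0498, 0, 0.0081, 0, 0.0546, 0]}}

```text
time_s: 65.25
position: [0.4043, -0.2331, 0.1103]
ee_rot: [-1.555, 1.567, 3.128]
force: [-6.6, -7.1, -2.1]
width: 0.0092
```

```bash
python3 - <<'E'
from look import *
st(); g=see("scene",(280,150,460,330),3.3,"pics/f6.png",.6)
E
```

```text
p [ 0.4043 -0.2331  0.1103] psi -0.0292 F [-6.6 -7.1 -2.1] w 0.0092 t 65.25
```

View pics/f6.png

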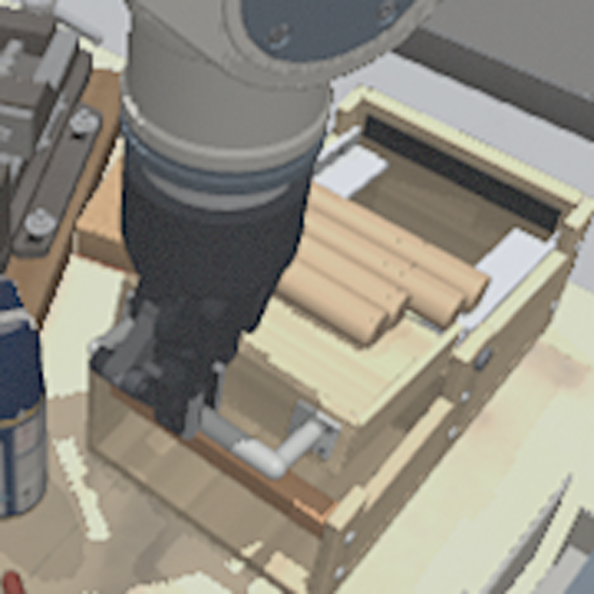

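Request:
{"method": "drive_tool", "body": {"motion": [0.0018, 0, 0.0049, 0, 0.004, 0, 0.0112, 0, 0.0073, 0, 0.0189, 0, 0.011, 0, 0.0265, 0, 0.011, 0, 0.0265, 0, 0.011, 0, 0.0265, 0, 0.011, 0, 0.0265, 0, 0.011, 0, 0.0265, 0, 0.011, 0, 0.0265, 0, 0.011, 0, 0.0265, 0]}}

```text
time_s: 66.3
position: [0.4145, -0.2333, 0.1368]
ee_rot: [-1.448, 1.566, -3.047]
force: [-11.8, -6.6, 3.3]
width: 0.0096
```

```bash
python3 - <<'E'
from look import *
st(); g=see("scene",(280,150,460,330),3.3,"pics/f7.png",.6)
see("top",(300,130,420,280),4,"pics/f8.png",.8)
E
```

```text
p [ 0.4145 -0.2333  0.1368] psi -0.029 F [-11.8  -6.6   3.3] w 0.0096 t 66.3
```

View pics/f7.png

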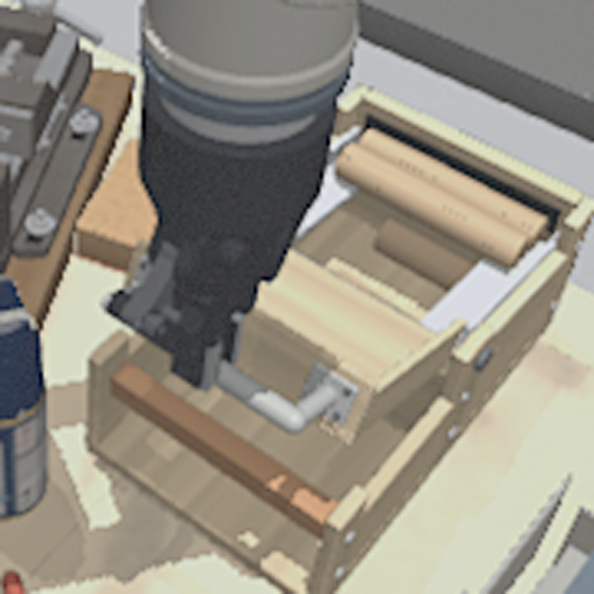

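View pics/f8.png

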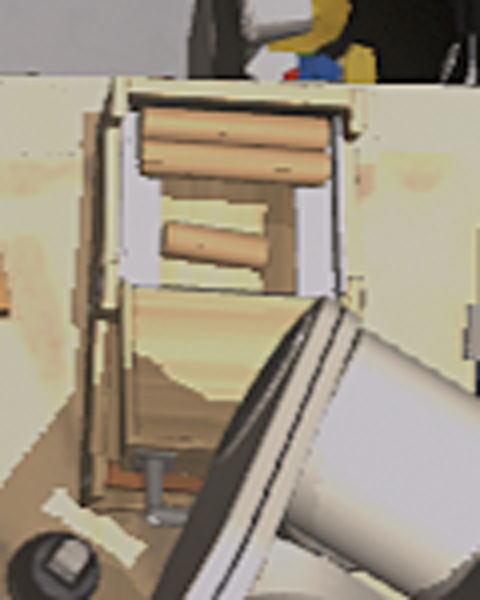

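The longs are on the rails at the stop and a short is in the bay; the tray is empty. I'll lower it along the same arc.

Request:
{"method": "drive_tool", "body": {"motion": [-0.0037, 0, -0.0076, 0, -0.007, 0, -0.0153, 0, -0.0099, 0, -0.0231, 0, -0.0125, 0, -0.0313, 0, -0.0146, 0, -0.0394, 0, -0.0164, 0, -0.0477, 0, -0.0177, 0, -0.056, 0, -0.0186, 0, -0.0643, 0, -0.019, 0, -0.0727, 0, -0.0191, 0, -0.078, 0]}}

```text
time_s: 67.4
position: [0.397, -0.2331, 0.0583]
ee_rot: [-1.553, 1.569, 3.129]
force: [-7.7, -5.2, 0.3]
width: 0.009
```

Request:
{"method": "drive_tool", "body": {"motion": [0, 0, -0.0015, 0, 0, 0, -0.003, 0, 0, 0, -0.003, 0, 0, 0, -0.003, 0]}}

```text
time_s: 67.8
position: [0.3969, -0.2326, 0.0559]
ee_rot: [-1.908, 1.569, 2.775]
force: [-5.6, -0.3, 3.9]
width: 0.0092
```

Request:
{"method": "drive_tool", "body": {"motion": [0, 0, 0, 0, 0, 0, 0, 0, 0, 0, 0, 0, 0, 0, 0, 0, 0, 0, 0, 0], "fingers": 0.3}}

```text
time_s: 68.3
position: [0.3982, -0.233, 0.0559]
ee_rot: [1.221, 1.57, -0.38]
force: [-0.8, 0.0, 0.2]
width: 0.03
```

```bash
python3 - <<'E'
from look import *
st(); g=see("scene",(270,190,400,330),4,"pics/g1.png",.6)
E
```

```text
p [ 0.3982 -0.233   0.0559] psi -0.0299 F [-0.8  0.   0.2] w 0.03 t 68.3
```

View pics/g1.png

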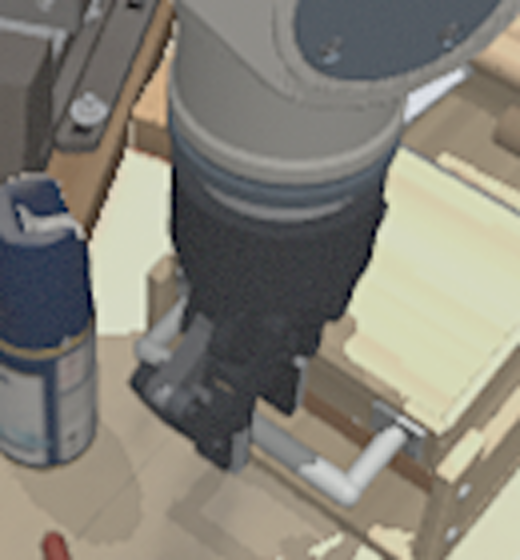

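Tray down and released. Raise straight up and move away.

Request:
{"method": "drive_tool", "body": {"motion": [0, 0, 0.01, 0, 0, 0, 0.03, 0, 0, 0, 0.06, 0, 0, 0, 0.1, 0, 0, 0, 0.14, 0, 0, 0, 0.18, 0, 0, 0, 0.22, 0, 0, 0, 0.24, 0]}}

```text
time_s: 69.15
position: [0.399, -0.2335, 0.3003]
ee_rot: [1.057, 1.565, -0.544]
force: [0.3, 0.3, -0.3]
width: 0.0303
```

Request:
{"method": "drive_tool", "body": {"motion": [0.01, 0.04, 0, 0, 0.02, 0.08, 0, 0, 0.03, 0.12, 0, 0, 0.04, 0.16, 0, 0, 0.05, 0.2, 0, 0, 0.06, 0.24, 0, 0, 0.07, 0.28, 0, 0, 0.07, 0.32, 0, 0, 0.07, 0.36, 0, 0, 0.07, 0.4, 0, 0]}}

```text
time_s: 70.15
position: [0.4675, 0.1687, 0.2966]
ee_rot: [1.916, 1.57, 0.316]
force: [0.6, -0.6, -1.0]
width: 0.0297
```

Request:
{"method": "drive_tool", "body": {"motion": [0, 0, 0, 0, 0, 0, 0, 0, 0, 0, 0, 0, 0, 0, 0, 0, 0, 0, 0, 0]}}

```text
time_s: 70.65
position: [0.468, 0.166, 0.296]
ee_rot: [0.778, 1.571, -0.824]
force: [-0.7, -0.4, 0.2]
width: 0.0298
```

```bash
python3 - <<'E'
from look import *
st(); f=see("scene",(230,130,470,340),2.5,"pics/g2.png",.6)
g=see("top",(270,130,420,290),4,"pics/g3.png",.7)
see("scene",(370,170,470,270),6,"pics/g4.png",.5)
E
```

```text
p [0.468 0.166 0.296] psi -0.0316 F [-0.7 -0.4  0.2] w 0.0298 t 70.65
```

View pics/g2.png

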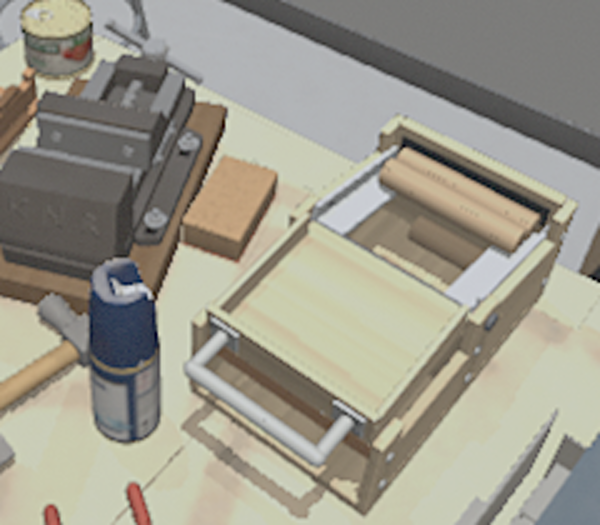

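View pics/g3.png

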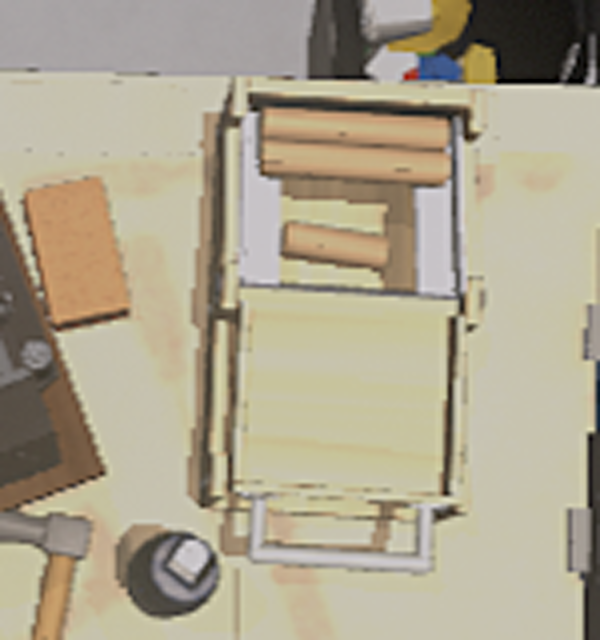

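View pics/g4.png

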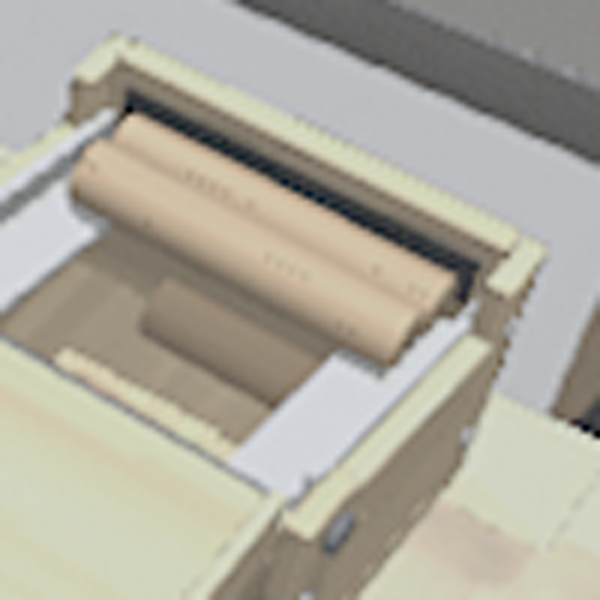

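```bash
python3 - <<'E'
from h import *
f=grab("top");g=grab("scene")
for z in(.024,.048):
  a=onz(f,270+335/4-.4,130+245/4-.4,z); print("top short",a,((proj(g,a)-[370,170])*6).round(0))
  b=onz(g,370+225/6-.4,170+335/6-.4,z); print("scene short",b,((proj(f,b)-[270,130])*4).round(0))
  ax=np.array([np.cos(.03),-np.sin(.03)]);
h=np.array([.5655,-.238])
for x,y in((.002,0),(.06,0),(.122,0),(.122,.06)):
  q=(*(h+ax*x+np.array([.03,1])*y),.012); print(x,y,((proj(g,q)-[370,170])*6).round(0),((proj(f,q)-[270,130])*4).round(0))
E
```

```text
top short [ 0.6135081  -0.24130277  0.024     ] [147. 455.]
scene short [ 0.68049328 -0.23368942  0.024     ] [322. 148.]
top short [ 0.60772497 -0.2370627   0.048     ] [140. 413.]
scene short [ 0.65791431 -0.24080203  0.048     ] [339. 171.]
0.002 0 [ 64. 556.] [326. 313.]
0.06 0 [155. 455.] [328. 230.]
0.122 0 [246. 354.] [330. 144.]
0.122 0.06 [102. 276.] [244. 139.]
```

```bash
python3 - <<'E'
from look import *
st(); ctrl.finish_job(); st()
E
```

```text
p [0.468  0.1667 0.2958] psi -0.0306 F [ 0.2 -0.   0.7] w 0.0298 t 70.9
the job is handed in; nothing more can be done
the job is handed in; nothing more can be done
```

I cleared the can and the sanding block onto the bench, loaded all four blanks into the tray, tipped it by its bar, lowered it back and handed the job in at about 71 s. `finish_job` gave no verdict.

**Final check:** I compared the last pictures from both cameras.
- **Long blanks:** both lie on the rails against the end stop.
- **Short blanks:** both appear to lie in the bay. One is seen clearly from above. The other is under the long blanks and only partly seen in the scene view. I placed its centre at about x = 115 mm in the sorter's frame, close to the stop and less certain than the first.
- **Tray:** empty and back on its rest, judged by eye against the first pictures, since the joint angle cannot be read.
- **Can and block:** the can stands upright and the block lies on the bench beside the sorter.
- **Food tin:** looks unmoved, with the gripper well clear of everything.

**What went wrong on the way:**
- **Block:** while lowering it, the gripper touched the sorter's side with about 17 N. I lifted it, shifted it 15 mm and set it down again.
- **First long blank:** I set it about 5 mm too far to one side, against the tray wall, and it did not roll down. I regripped it and moved it over, and then it rolled into place.
- **Can:** it met the bench at up to 39 N before I eased off.
- **Fingertips:** in the pictures they looked about 2 to 3 cm higher than the reported TCP, so I set heights by pictures and felt forces.

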